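Clamp a bushing on the measuring stage with a wing screw

ROBOT

A 6-joint arm with a two-finger parallel gripper is mounted at the origin on the work surface. World frame = base frame: x ahead of the robot, y to its left, z up, the work surface at z = 0. Lengths are in m, angles in degrees, forces in N, time in s.
With the tool pointing down it reaches from about 0.4 to 0.825 m from the base axis. Payload 7 kg.
Tool frame: the origin (TCP) lies midway between the tips of the shut fingers; the grasp point (between the pads) lies 19 mm behind it (grip_depth is the distance from the TCP to the grasp point, in m); z points along the fingers, y is the direction in which the jaws open and shut (so a half turn about z gives the same grasp; the last joint's range is limited). The gripper opens to 88 mm and grips with 3 to 60 N. Pads are 19 mm wide; open, the fingers measure 130 mm over their backs; the gripper's body (78 mm by 193 mm) begins 47 mm behind the grasp point.
Start: joints at [80.85, 20.546, 0.682, 0, -70.136, -16.507], TCP at [0.292, 0.608, 0.195] pointing down, gripper open.
Joint ranges: [-176.03, 176.03], [-82.01, 121.73], [-58.28, 71.71], [-173.87, 95.51], [-174.79, -0.11], [-173.66, 173.66]. Speed limits (degrees/s): [136.94, 136.94, 172.46, 180, 180, 180].

INTERFACE

Orientations are given as [roll, pitch, yaw] about the fixed x, y, z axes, in that order (R = Rz(yaw) Ry(pitch) Rx(roll)).
In Python, from plant import * gives the robot as it stands.
- The arm moves only by the shell command python3 -m inch 'ROWS'. ROWS is JSON, a list of rows, each an object of numbers: "ax", "ay", "az": the turn, a rotation vector about the tool's x, y, z in degrees; "dx", "dy", "dz": the shift along the tool's x, y, z in mm; "fingers": the finger opening in mm, from 0 to 87.6. In form: [{"ax": .., "ay": .., "az": .., "dx": .., "dy": .., "dz": .., "fingers": ..}, ...]. A call has 1 to 8 rows; each row is the pose to reach, as a shift and turn from the pose commanded when the call began, along the tool's axes at that moment; what a row does not reach only later rows make up. A row lasts 1/8 s, in which the tool goes at most 62.5 mm and 10.7 degrees, less where a joint would pass 70% of its speed; a pose out of reach is approached as far as the arm can. A call with a gripper value outside its range is refused whole. The fingers move at their own pace and stop on an object; the grip force is fixed at half the most. Time passes only in rows, so rows that repeat a pose let the fingers close. It gives the time, the measured TCP pose, the force and the opening at its end, in the units of the state.
- get_obs(): the state, without advancing time (a new reading comes with each control period).
- snapshot(name): name is "scene" or "top" or "wrist"; returns a dict with "image" (420x560x3 uint8, red, green, blue), "fx", "fy", "cx", "cy" (pixels), "rvec" (rotation vector, rad) and "tvec" (3), from world to camera coordinates, as OpenCV has them. Camera axes: x right, y down, z forward; pixel columns grow to the right and rows downward; lengths in m; the calibration is good to about 2 mm. A picture is of the moment at which its call begins. There is no depth.
- close_job(): hands the job in, once; it reports no verdict.
Trained networks look in the newest picture that a camera, given by its name, has taken for a name from the list of things; names that differ only in an ending like _2 or _b are one class to them, and where a whole thing is asked for, a point or a joint stands for the part that bears it (a point fixed in the world has none). Each returns a list of dicts, best first, with "score" (0 to 1); they miss things now and then, are a little off and sometimes report something else, mostly with a low value. They report only what shows in the picture. A call takes as long as a camera call. They do not tell look-alikes from the thing itself.
- search_frame(target, camera): "bbox" ([centre column, centre row, width, height] in pixels, round what is visible of it).
- trace(target, camera): "mask" (420x560 bool, what is visible of it) and "bbox" ([centre column, centre row, width, height] in pixels, round what is visible of it).
- landmark_of(target, camera): "position" ([column, row] in pixels: a listed point, or the origin of a listed thing).
The state is a dict: "clock": time; "joint_pos": joint angles; "qvel": joint speeds; "tau": joint torques, N m; "tool_pos": TCP position; "orientation": TCP orientation; "force": force on the tool from outside, world axes, zero at the start; "moment": the same for the moment, N m; "opening": finger opening in m.
Only numpy, scipy, OpenCV 4.12 (cv2) and the standard library are available. Lean on these libraries where they do the work, as an engineer would, in place of code of your own. Each camera call takes 0.05 s, during which the arm holds its last target.

TASK

The brass bushing standing under the clamp is still loose: turn the wing screw on top of the clamp clockwise (seen from above) until it is tight and will turn no further, so that its pressure foot holds the bushing down. Do it with repeated fingertip strokes against the wings, without gripping the screw, and then withdraw clear. Leave the bushing where it stands, and do not disturb the lens, the ring gauge and the plug gauge around the clamp.

Things in the scene. Friction and masses are not known exactly. Their poses are not given: they have to be found in the camera images.
- clamp: clamp stand, fixed to the bench: aluminium stage plate 150 x 150 x 20 mm, a white column on it and a white arm from the column over the middle. Origin: centre of the plate's underside, right under the screw's upright axis; z up; the column is on the +y side. Arm: 34 mm wide, ends at y = -22 mm, underside 75 mm, top 93 mm above the origin
- column_top (a point): centre of the column's top, 60.5 mm from the screw's axis, 140 mm above the bench. Column: 44 mm in clamp x, 30 mm in clamp y, so its face stands 45.5 mm from the axis, 23 mm from the hub: there is room for a finger all round the screw except there
- wing_mid (a point): steel wing screw, two rounded upright wings on a hub of 44 mm diameter. Point on its axis, at the wings' mid-height; x along the wings (one to +x, one to -x), z up. Wings reach 44 mm from the axis, are 8 mm thick, from 14 mm below to 14 mm above this point (crest 2.5 mm higher). Sinks 4 mm per turn clockwise; 113 mm above the bench when the foot meets the bushing
- wing_screw (a joint): turn of the wing screw, rad, growing clockwise seen from above (tightening). Starts between 1 and 5; at 12.0 the foot just meets the bushing, at 12.6 it is tight against a stop. Stays where it is left; friction about 0.08 Nm (2 to 3 N at a wing). One stroke gives about half a turn before the column is in the way
- wing_side_a: the half of the wing screw (of both wings and hub) on the +y side of wing_mid, fixed to the screw; origin on the screw's axis, 58 mm below wing_mid. Pressed together with the other half at the same time means that the screw is gripped
- wing_side_b: the other half of the wing screw, on the -y side of wing_mid; same origin
- spindle: the screw's steel spindle with a pressure foot, a disc 18 mm in diameter and 5 mm thick; origin: centre of the foot's underside. It carries the wing screw, does not turn itself and sinks with it
- bushing: loose brass bushing standing on the stage under the foot: flange 44 mm diameter and 10 mm high, body 28 mm diameter, 35 mm high in all; origin: centre of the underside; 0.18 kg
- lens: bystander: dark steel projection lens, standing, 64 mm diameter, tapering to 32 mm, 92 mm high; origin: centre of the underside
- ring_gauge: bystander: steel ring gauge lying flat, 60 mm outside, 28 mm hole, 22 mm high; origin: centre of the underside
- plug_gauge: bystander: plug gauge standing upright, black handle 26 mm diameter and 55 mm high, steel plug 20 mm diameter on top, 84 mm high in all; origin: centre of the underside
Mind the look-alikes: they are no part of the job. There is more than one size of the bushing; the one meant has the size given above.

How it is judged (in metres and radians):
At the end, for the whole second after the job is handed in: The wing screw is tight (joint past 12.2 rad; the stop is at 12.6) and its foot presses on the bushing with more than 3 N; the bushing is upright and within 6 mm of where it stood (value of joint wing_screw above 12.2 rad and contact force between spindle and bushing above 3 N and distance of bushing from where it was at the start of the episode below 0.006 m and angle between bushing's own z axis and vertical below 0.05 rad); the robot touches nothing.
It fails at once if the wing screw is gripped: both its sides are pressed at once with more than 2 N (contact force between the fingers and wing_side_a above 2 N and contact force between the fingers and wing_side_b above 2 N).
It fails at once if the bushing is displaced by more than 8 mm (distance of bushing from where it was at the start of the episode above 0.008 m).
It fails at once if the lens is moved by more than 10 mm or lifted (distance of lens from where it was at the start of the episode above 0.01 m).
It fails at once if the ring gauge is moved by more than 10 mm or lifted (distance of ring_gauge from where it was at the start of the episode above 0.01 m).
It fails at once if the plug gauge is moved by more than 10 mm or lifted (distance of plug_gauge from where it was at the start of the episode above 0.01 m).
It also fails if it takes over 69 s, if anything falls off the work surface, if the arm or the gripper's body presses on something with over 40 N, if the wrist force passes 120 N, or if a joint passes its speed limit or range.

## Working session

There is one attempt and no reset: what is moved stays moved. The work goes in short steps, Python scripts to look and compute and a shell command to move; the robot and the scene stay as the last step left them, time stands still between calls to the robot, and variables do not carry over. Pictures are saved under pics/ and viewed, and the job is handed in when it is done.

```bash
ls; mkdir -p pics; python3 - <<'E'
from plant import *
import cv2
print(get_obs())
for n in ["scene","top","wrist"]:
    s=snapshot(n); cv2.imwrite(f"pics/{n}0.png",s["image"][:,:,::-1])
    print(n,s["fx"],s["fy"],s["cx"],s["cy"],s["rvec"],s["tvec"])
    for t in ["clamp","column_top","wing_mid","wing_screw","bushing","lens","ring_gauge","plug_gauge","spindle"]:
        r=landmark_of(t,n); print(t,[(x["score"],x["position"]) for x in r][:3])
E
```

```text
pics
{'clock': 0.0, 'joint_pos': array([ 8.08497460e+01,  2.05921041e+01,  6.34963282e-01, -2.10092233e-02,
       -7.01353493e+01, -1.65055975e+01]), 'qvel': array([-0.05977514,  0.12765483,  0.07643041, -0.02550149, -0.01893   ,
        0.04248346]), 'tau': array([-1.11808067e-04, -5.82728577e+01,  2.93045461e+01,  6.99710771e+00,
        6.76569500e-03, -1.66954387e-04]), 'tool_pos': array([0.29205487, 0.60795709, 0.19362141]), 'orientation': array([ 1.79905710e+02, -7.34379081e-03, -2.56630004e+01]), 'force': array([ 0.75498599,  1.0760471 , -0.49985549]), 'moment': array([ 0.03527852, -0.00223616,  0.00852715]), 'opening': 0.08745626896077063}
scene 507.75846573215614 507.75846573215614 278.5825880308373 210.39036393237149 [ 2.15339175  1.44884751 -0.45793013] [-0.23982158 -0.38045551  1.14260744]
clamp [(0.74, [208.3, 245.6])]
column_top [(0.89, [223.0, 166.3])]
wing_mid [(0.62, [197.4, 202.2])]Traceback (most recent call last):
  File "<stdin>", line 8, in <module>
ValueError: it knows: bushing, clamp, column_top, lens, plug_gauge, ring_gauge, spindle, wing_mid, wing_side
```

```bash
python3 - <<'E'
from plant import *
import cv2,pickle
D={}
for n in ["scene","top","wrist"]:
    s=snapshot(n); cv2.imwrite(f"pics/{n}1.png",s["image"][:,:,::-1])
    D[n]=s
    print(n,s["fx"],s["cx"],s["cy"],s["rvec"],s["tvec"])
    for t in ["clamp","column_top","wing_mid","wing_side","bushing","lens","ring_gauge","plug_gauge","spindle"]:
        r=landmark_of(t,n); D[n+t]=r; print(t,[(x["score"],x["position"]) for x in r][:3])
pickle.dump(D,open("d1.pkl","wb"))
E
```

```text
scene 507.75846573215614 278.5825880308373 210.39036393237149 [ 2.15339175  1.44884751 -0.45793013] [-0.23982158 -0.38045551  1.14260744]
clamp [(0.64, [209.9, 246.4])]
column_top [(0.74, [226.7, 166.3])]
wing_mid [(0.57, [202.7, 204.4])]
wing_side []
bushing [(0.74, [315.6, 197.3]), (0.63, [204.8, 241.1]), (0.62, [204.5, 166.5])]
lens [(0.67, [160.1, 331.2]), (0.4, [220.0, 168.3])]
ring_gauge [(0.61, [145.6, 222.8])]
plug_gauge [(0.89, [273.2, 274.8]), (0.5, [209.4, 250.3])]
spindle [(0.82, [205.0, 223.1])]
top 473.59151304351724 278.0338550954127 202.38614121279255 [ 2.21352358 -2.1486325   0.11845802] [-0.01592309  0.56213787  0.84588778]
clamp [(0.7, [324.2, 212.7])]
column_top [(0.56, [302.2, 230.9])]
wing_mid [(0.73, [330.7, 205.7])]
wing_side [(0.61, [327.1, 212.2])]
bushing [(0.94, [212.9, 232.4]), (0.82, [294.4, 296.5]), (0.18, [326.3, 211.0])]
lens [(0.74, [383.6, 157.6])]
ring_gauge [(0.88, [366.0, 263.2])]
plug_gauge [(0.51, [282.7, 163.5])]
spindle [(0.91, [326.2, 209.6]), (0.52, [327.1, 210.8])]
wrist 313.13288102199357 282.20907017888374 209.31970481881086 [-1.59470924  2.5335008   0.31431387] [ 0.67443847 -0.02965678  0.38949   ]
clamp []
column_top []
wing_mid []
wing_side []
bushing []
lens []
ring_gauge []
plug_gauge []
spindle []
```

View pics/scene0.png

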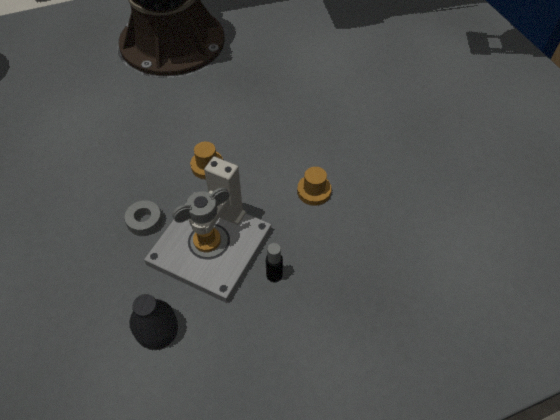

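```bash
ls pics
```

```text
scene0.png
scene1.png
top1.png
wrist1.png
```

View pics/top1.png

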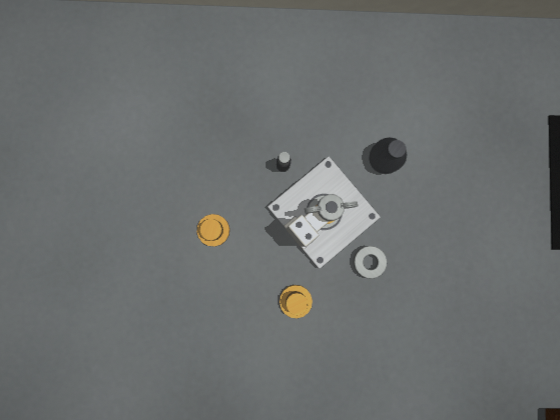

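```bash
cat > h.py <<'E'
import numpy as np, cv2, pickle
def PM(s):
    R=cv2.Rodrigues(np.array(s["rvec"],float))[0]; t=np.array(s["tvec"],float).reshape(3)
    K=np.array([[s["fx"],0,s["cx"]],[0,s["fy"],s["cy"]],[0,0,1]]); return K,R,t
def tri(obs):
    A=[];
    for s,p in obs:
        K,R,t=PM(s); P=K@np.c_[R,t]
        A+= [p[0]*P[2]-P[0],p[1]*P[2]-P[1]]
    u,_,v=np.linalg.svd(np.array(A)); X=v[-1]; return X[:3]/X[3]
def proj(s,X):
    K,R,t=PM(s); x=K@(R@np.array(X,float).reshape(-1,3).T+t[:,None]); return (x[:2]/x[2]).T
def onz(s,p,z):
    K,R,t=PM(s); d=R.T@np.linalg.solve(K,np.array([p[0],p[1],1.])); c=-R.T@t
    return c+d*(z-c[2])/d[2]
E
python3 - <<'E'
from h import *
D=pickle.load(open("d1.pkl","rb"))
for t,z in [("clamp",0),("column_top",.14),("wing_mid",.116),("lens",0),("ring_gauge",0),("plug_gauge",0),("spindle",.06)]:
    a=D["scene"+t][0]["position"];b=D["top"+t][0]["position"]
    print(t,tri([(D["scene"],a),(D["top"],b)]).round(4),onz(D["scene"],a,z).round(4),onz(D["top"],b,z).round(4))
for n in ("scene","top"):
  for r in D[n+"bushing"]: print(n,r["score"],onz(D[n],r["position"],0.02).round(4))
  s=D[n];R=PM(s)[1];print(-R.T@PM(s)[2])
for n,c in (("top",(300,215)),("scene",(210,215))):
    M=cv2.getRectSubPix(D[n]["image"],(150,130),c)
    cv2.imwrite(f"pics/{n}1z.png",cv2.resize(M,None,fx=5,fy=4.6,interpolation=3)[:,:,::-1])
E
```

```text
clamp [ 0.5478 -0.0861  0.0042] [ 0.5456 -0.0848  0.    ] [ 0.5478 -0.0877  0.    ]
column_top [ 0.5084 -0.034   0.1396] [ 0.5097 -0.0312  0.14  ] [ 0.5073 -0.0373  0.14  ]
wing_mid [ 0.5506 -0.0835  0.1237] [ 0.5451 -0.0822  0.116 ] [ 0.5511 -0.0851  0.116 ]
lens [ 0.6574 -0.1983  0.0013] [ 0.6572 -0.1973  0.    ] [ 0.6574 -0.1998  0.    ]
ring_gauge [ 0.4546 -0.1709 -0.0079] [ 0.46   -0.1715  0.    ] [ 0.4551 -0.1683  0.    ]
plug_gauge [ 0.6377 -0.0079  0.008 ] [ 0.6333 -0.008   0.    ] [ 0.6397 -0.0063  0.    ]
spindle [ 0.5478 -0.084   0.0717] [ 0.5395 -0.0839  0.06  ] [ 0.549  -0.0843  0.06  ]
scene 0.74 [0.5326 0.1104 0.02  ]
scene 0.63 [ 0.5454 -0.091   0.02  ]
scene 0.62 [ 0.3957 -0.0448  0.02  ]
[ 0.98727667 -0.14303425  0.71598781]
top 0.94 [0.5039 0.1189 0.02  ]
top 0.82 [ 0.3917 -0.0341  0.02  ]
top 0.18 [ 0.5496 -0.0892  0.02  ]
[0.48136968 0.0133089  0.89436278]
```

View zooms.

View pics/top1z.png

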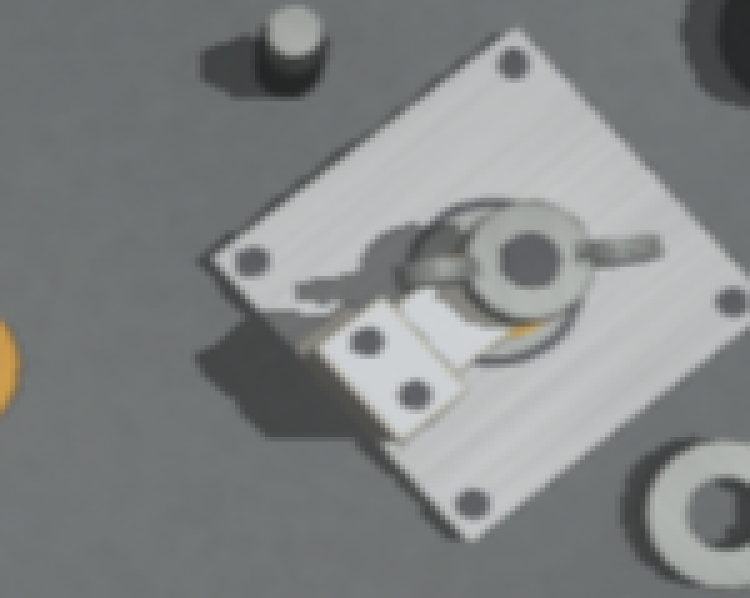

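View pics/scene1z.png

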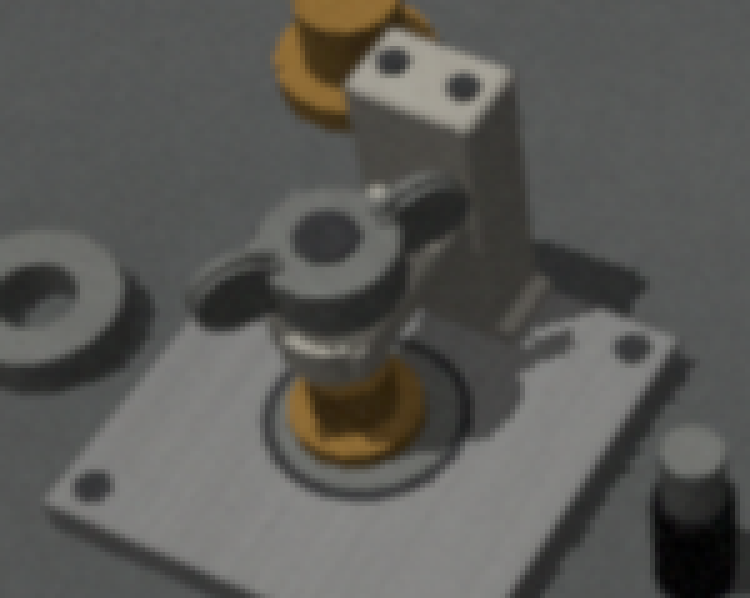

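```bash
python3 - <<'E'
from h import *
from scipy.spatial.transform import Rotation as Ro
D=pickle.load(open("d1.pkl","rb"))
K,R,t=PM(D["wrist"]); c=-R.T@t
T=Ro.from_euler("xyz",[180,0,-25.66],degrees=True).as_matrix()
print("cam in tool",(T.T@(c-[.292,.608,.194])).round(4)); print((T.T@R.T).round(3))
s=D["top"]
C=np.array([onz(s,p,.02) for p in [(268,207),(330,157),(379,215),(320,268)]]); print(C.round(4),C.mean(0).round(4))
for i in range(4):
    d=C[(i+1)%4]-C[i]; print(np.hypot(*d[:2]).round(4),np.degrees(np.arctan2(d[1],d[0])).round(1))
E
```

```text
cam in tool [ 6.610e-02 -1.000e-04 -1.908e-01]
[[ 0.001 -0.97  -0.244]
 [ 1.     0.001  0.   ]
 [-0.    -0.244  0.97 ]]
[[ 0.5538  0.019   0.02  ]
 [ 0.6513 -0.0942  0.02  ]
 [ 0.5452 -0.1874  0.02  ]
 [ 0.4445 -0.0797  0.02  ]] [ 0.5487 -0.0856  0.02  ]
0.1495 -49.3
0.1413 -138.7
0.1474 133.1
0.1473 42.1
```

View pics/wrist1.png

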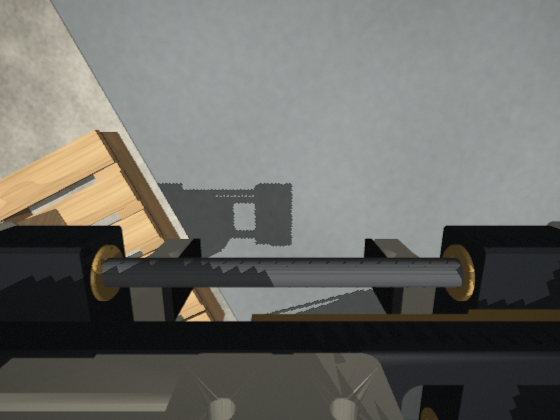

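```bash
python3 -m inch '[{"dx":70,"dy":63,"dz":-56,"az":10,"fingers":0},{"dx":552,"dy":501,"dz":-56,"az":148,"fingers":0},{"dx":552,"dy":501,"dz":-56,"az":148,"fingers":0},{"dx":552,"dy":501,"dz":-56,"az":148,"fingers":0},{"dx":552,"dy":501,"dz":-56,"az":148,"fingers":0},{"dx":552,"dy":501,"dz":-56,"az":148,"fingers":0},{"dx":552,"dy":501,"dz":-56,"az":148,"fingers":0},{"dx":552,"dy":501,"dz":-56,"az":148,"fingers":0}]'
```

```text
$[0]: bad value
```

```bash
python3 -m inch '[{"ax":0,"ay":0,"az":10,"dx":70,"dy":63,"dz":-56,"fingers":0},{"ax":0,"ay":0,"az":148,"dx":552,"dy":501,"dz":-56,"fingers":0},{"ax":0,"ay":0,"az":148,"dx":552,"dy":501,"dz":-56,"fingers":0},{"ax":0,"ay":0,"az":148,"dx":552,"dy":501,"dz":-56,"fingers":0},{"ax":0,"ay":0,"az":148,"dx":552,"dy":501,"dz":-56,"fingers":0},{"ax":0,"ay":0,"az":148,"dx":552,"dy":501,"dz":-56,"fingers":0},{"ax":0,"ay":0,"az":148,"dx":552,"dy":501,"dz":-56,"fingers":0},{"ax":0,"ay":0,"az":148,"dx":552,"dy":501,"dz":-56,"fingers":0}]'; python3 -c "
from plant import *
print(get_obs())"
```

```text
clock: 2.7
tool_pos: [0.4776, 0.1518, 0.2423]
orientation: [-180.0, 0.1, -111.2]
force: [1.1, 0.3, 0.5]
opening: 0.0133
{'clock': 2.7, 'joint_pos': array([ 4.01371127e+01,  2.19380125e+00, -1.63749557e+01,  9.59630534e-03,
       -7.13614452e+01, -6.13193698e+01]), 'qvel': array([-57.66169946,   0.77837193,   2.85111751,   0.09188507,
        -2.16309803, -28.06278264]), 'tau': array([  6.47413328, -34.84478831,  28.41971934,   6.7990315 ,
        -0.19425793,   0.76009696]), 'tool_pos': array([0.4776489 , 0.15178007, 0.24231891]), 'orientation': array([-1.79958522e+02,  5.68683362e-02, -1.11179175e+02]), 'force': array([1.08684739, 0.3336914 , 0.45917657]), 'moment': array([ 0.13440178, -0.23147391, -0.00691098]), 'opening': 0.013305971278019548}
```

```bash
python3 -m inch '[{"ax":0,"ay":0,"az":0,"dx":0,"dy":0,"dz":0,"fingers":0}]'; python3 -c "
from plant import *
print(get_obs()['tool_pos'],get_obs()['orientation'])
import numpy as np
o=get_obs();y=np.radians(o['orientation'][2]);d=np.array([.573,-.083,.25])-o['tool_pos']
print(d[0]*np.cos(y)+d[1]*np.sin(y),d[0]*np.sin(y)-d[1]*np.cos(y),-d[2],o['orientation'][2]+174)"
```

```text
clock: 2.82
tool_pos: [0.4781, 0.1501, 0.2422]
orientation: [-180.0, 0.0, -111.3]
force: [-0.1, 0.1, -0.5]
opening: 0.0039
[0.47811037 0.15006271 0.24215551] [-1.79969808e+02  1.57229803e-02 -1.11287735e+02]
0.1827107538052764 -0.17302904301598426 -0.007844494978118483 62.71226474667536
```

```bash
python3 -m inch '[{"ax":0,"ay":0,"az":63,"dx":183,"dy":-173,"dz":-8,"fingers":0},{"ax":0,"ay":0,"az":63,"dx":183,"dy":-173,"dz":-8,"fingers":0},{"ax":0,"ay":0,"az":63,"dx":183,"dy":-173,"dz":-8,"fingers":0},{"ax":0,"ay":0,"az":63,"dx":183,"dy":-173,"dz":-8,"fingers":0},{"ax":0,"ay":0,"az":63,"dx":183,"dy":-173,"dz":-8,"fingers":0},{"ax":0,"ay":0,"az":63,"dx":183,"dy":-173,"dz":-8,"fingers":0},{"ax":0,"ay":0,"az":63,"dx":183,"dy":-173,"dz":-8,"fingers":0}]'
cat > look.py <<'E'
import sys
from plant import *
from h import *
n,k=sys.argv[1],sys.argv[2]; T=sys.argv[3].split(",") if len(sys.argv)>3 else []
s=snapshot(n); cv2.imwrite(f"pics/{n}{k}.png",s["image"][:,:,::-1]); D={"s":s,"o":get_obs()}
o=D["o"]; print(o["clock"],o["tool_pos"].round(4),o["orientation"].round(2),o["force"].round(1),o["joint_pos"][5].round(1))
for t in T:
    D[t]=landmark_of(t,n); print(t,[(x["score"],x["position"]) for x in D[t]][:3])
pickle.dump(D,open(f"{n}{k}.pkl","wb"))
E
python3 look.py wrist 2 wing_mid,column_top,clamp
```

```text
clock: 3.7
tool_pos: [0.5738, -0.0785, 0.2496]
orientation: [180.0, -0.0, -173.7]
force: [-0.3, -0.2, 0.3]
opening: 0.0006
3.75 [ 0.5738 -0.0784  0.2496] [ 180.     -0.   -173.58] [0.7 0.1 0.6] -95.1
wing_mid [(0.97, [279.6, 168.6])]
column_top [(0.94, [326.8, 132.9])]
clamp [(0.65, [280.8, 154.1])]
```

View pics/wrist2.png

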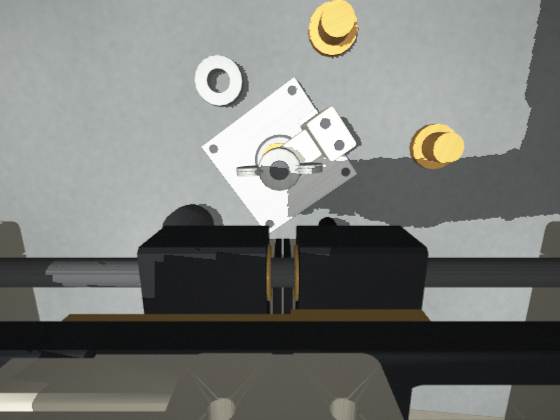

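```bash
python3 -m inch '[{"ax":0,"ay":0,"az":0,"dx":0,"dy":-47,"dz":40,"fingers":0},{"ax":0,"ay":0,"az":0,"dx":0,"dy":-47,"dz":40,"fingers":0}]'
python3 look.py wrist 3 wing_mid,column_top,clamp
python3 - <<'E'
from h import *
A,B=[pickle.load(open(f"wrist{k}.pkl","rb")) for k in (2,3)]
D=pickle.load(open("d1.pkl","rb"))
for t,z in [("wing_mid",.117),("column_top",.14),("clamp",0)]:
    a,b=A[t][0]["position"],B[t][0]["position"]
    print(t,tri([(A["s"],a),(B["s"],b)]).round(4),tri([(A["s"],a),(B["s"],b),(D["top"],D["top"+t][0]["position"]),(D["scene"],D["scene"+t][0]["position"])]).round(4),onz(A["s"],a,z).round(4),onz(B["s"],b,z).round(4))
im=B["s"]["image"]; cv2.imwrite("pics/w3z.png",cv2.resize(im[80:320,130:430],None,fx=2.6,fy=2.5,interpolation=3)[:,:,::-1])
E
```

```text
clock: 4.15
tool_pos: [0.5768, -0.127, 0.2065]
orientation: [180.0, -0.3, -173.9]
force: [-0.7, 0.3, -0.6]
opening: 0.0005
4.2 [ 0.5778 -0.1264  0.2083] [ 1.8000e+02 -1.7000e-01 -1.7384e+02] [ 0.6 -0.1  0.8] -90.4
wing_mid [(0.66, [398.3, 135.9]), (0.57, [335.0, 179.5])]
column_top [(0.84, [398.5, 138.0])]
clamp [(0.67, [319.2, 162.1])]
wing_mid [ 0.5188 -0.0894  0.2841] [ 0.5429 -0.0767  0.1327] [ 0.5474 -0.0848  0.117 ] [ 0.5054 -0.0336  0.117 ]
column_top [ 0.5075 -0.0469  0.1547] [ 0.5076 -0.0363  0.1369] [ 0.5069 -0.0449  0.14  ] [ 0.5077 -0.0414  0.14  ]
clamp [ 0.5423 -0.0849  0.0061] [ 0.5456 -0.0856  0.001 ] [ 0.541  -0.0848  0.    ] [ 0.5445 -0.0842  0.    ]
```

View pics/w3z.png

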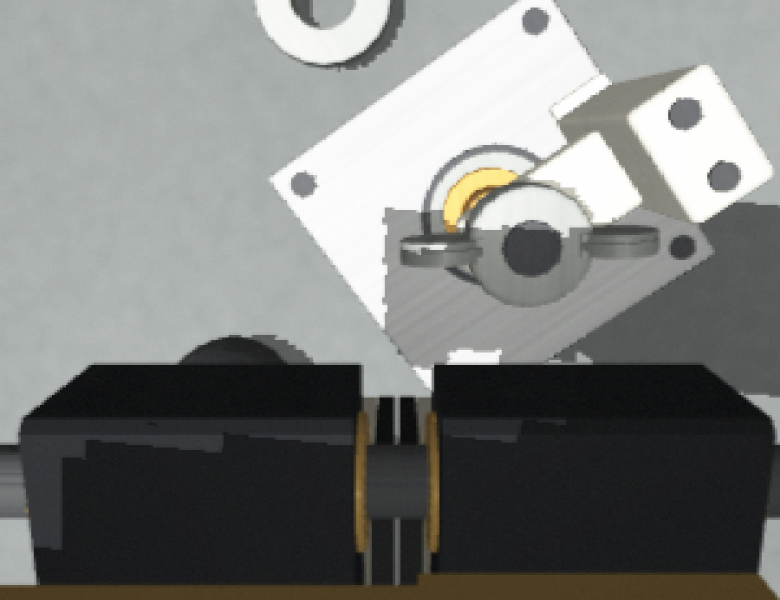

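```bash

python3 - <<'E'
from h import *
A,B=[pickle.load(open(f"wrist{k}.pkl","rb")) for k in (2,3)]
D=pickle.load(open("d1.pkl","rb"))
def ell(s,p,r=9):
    g=cv2.cvtColor(s["image"],cv2.COLOR_RGB2GRAY); x,y=map(int,p); w=g[y-14:y+15,x-14:x+15]
    return w
a,b=A["wing_mid"][0]["position"],B["wing_mid"][1]["position"]
tp,sc=D["topwing_mid"][0]["position"],D["scenewing_mid"][0]["position"]
print(tri([(A["s"],a),(B["s"],b)]).round(4),tri([(A["s"],a),(B["s"],b),(D["top"],tp)]).round(4),tri([(A["s"],a),(B["s"],b),(D["top"],tp),(D["scene"],sc)]).round(4))
for z in (.117,.13): print([onz(s,p,z).round(4)[:2] for s,p in ((A["s"],a),(B["s"],b),(D["top"],tp),(D["scene"],sc))])
# dark hole centroids
for nm,s,p in (("A",A["s"],(280,171)),("B",B["s"],(334.6,179)),("top",D["top"],(331,207))):
    g=cv2.cvtColor(s["image"],cv2.COLOR_RGB2GRAY); x,y=map(int,p)
    w=g[y-10:y+11,x-12:x+13]; 
    t=w<75; n,l,st,ce=cv2.connectedComponentsWithStats(t.astype(np.uint8)); k=l[10,12]; q=ce[k]+[x-12,y-10]
    print(nm,st[k],q.round(1),onz(s,q,.135).round(4))
E
```

```text
[ 0.5469 -0.0849  0.1285] [ 0.5492 -0.0843  0.1222] [ 0.5493 -0.0837  0.1219]
[array([ 0.5474, -0.0848]), array([ 0.5492, -0.0828]), array([ 0.5511, -0.085 ]), array([ 0.5459, -0.0823])]
[array([ 0.5458, -0.0849]), array([ 0.5475, -0.0852]), array([ 0.5499, -0.0833]), array([ 0.5554, -0.0837])]
A [  2   6  18  13 181] [278.3 172.4] [ 0.5491 -0.0858  0.135 ]
B [  1   2  23  19 334] [333.8 179.8] [ 0.5472 -0.0871  0.135 ]
top [  0   0  25  21 521] [331.1 206.9] [ 0.5475 -0.0833  0.135 ]
```

```bash

python3 - <<'E'
from h import *
A,B=[pickle.load(open(f"wrist{k}.pkl","rb")) for k in (2,3)]
for s,p,q in ((A["s"],(237,171),(322,168)),(B["s"],(130+400/2.6,80+248/2.5),(130+659/2.6,80+240/2.5))):
    a,b=onz(s,p,.125),onz(s,q,.125); d=b-a; print(a.round(4),b.round(4),((a+b)/2).round(4),np.hypot(*d[:2]),np.degrees(np.arctan2(d[1],d[0])))
o=B["o"]; y=np.radians(o["orientation"][2])
d=np.array([.548,-.0853,0])-o["tool_pos"]; print("axis in tool",d[0]*np.cos(y)+d[1]*np.sin(y),d[0]*np.sin(y)-d[1]*np.cos(y))
im=A["s"]["image"]; cv2.imwrite("pics/w2z.png",cv2.resize(im[90:250,170:390],None,fx=3.5,fy=3.5,interpolation=3)[:,:,::-1])
E
```

```text
[ 0.5535 -0.1272  0.125 ] [ 0.5412 -0.0426  0.125 ] [ 0.5473 -0.0849  0.125 ] 0.08543336893251087 98.31615073937023
[ 0.5527 -0.1288  0.125 ] [ 0.5406 -0.0427  0.125 ] [ 0.5467 -0.0858  0.125 ] 0.08691070695964803 98.02950901627328
axis in tool 0.025264333081223403 0.044044431142617635
```

View pics/w2z.png

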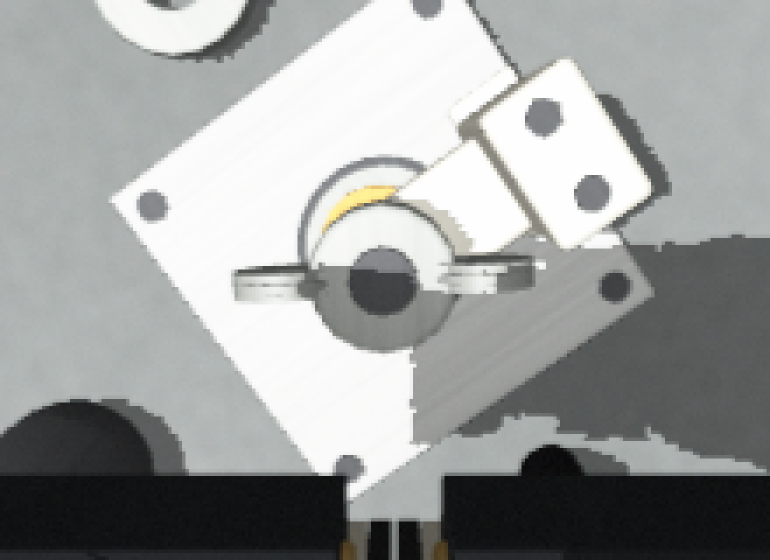

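```bash
python3 -m inch '[{"ax":0,"ay":0,"az":0,"dx":0,"dy":-4,"dz":50,"fingers":0},{"ax":0,"ay":0,"az":0,"dx":0,"dy":-4,"dz":85,"fingers":0},{"ax":0,"ay":0,"az":0,"dx":0,"dy":-4,"dz":100,"fingers":0},{"ax":0,"ay":0,"az":0,"dx":0,"dy":-4,"dz":102,"fingers":0}]'
python3 look.py wrist 4; python3 look.py scene 4
```

```text
clock: 4.85
tool_pos: [0.5795, -0.1293, 0.108]
orientation: [-180.0, 0.0, -173.8]
force: [0.2, -0.1, 1.1]
opening: 0.0001
4.9 [ 0.58   -0.1294  0.1086] [-1.7998e+02  6.0000e-02 -1.7380e+02] [-0.  -0.8  0.1] -90.1
4.95 [ 0.5802 -0.1295  0.1091] [-1.7997e+02  1.1000e-01 -1.7381e+02] [0.3 0.3 0.1] -90.1
```

View pics/wrist4.png

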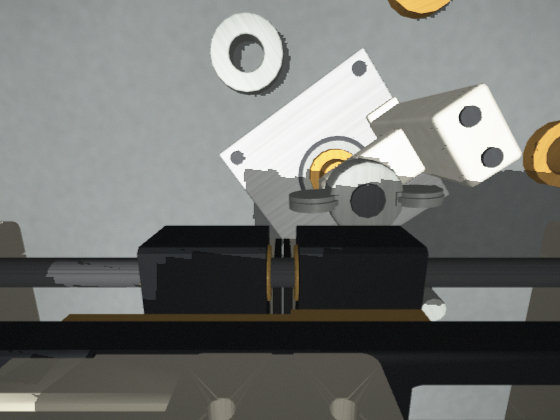

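View pics/scene4.png

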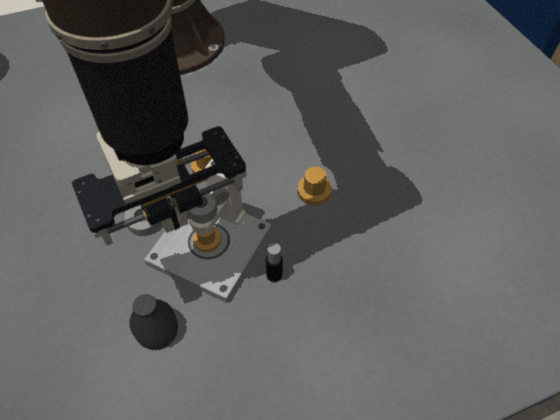

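```bash
python3 -m inch '[{"ax":0,"ay":0,"az":0,"dx":8,"dy":0,"dz":0,"fingers":0},{"ax":0,"ay":0,"az":0,"dx":8,"dy":0,"dz":0,"fingers":0}]'
python3 look.py scene 5
python3 - <<'E'
from h import *
B=pickle.load(open("scene5.pkl","rb"))
im=B["s"]["image"]; cv2.imwrite("pics/s5z.png",cv2.resize(im[160:300,90:290],None,fx=4,fy=4,interpolation=3)[:,:,::-1])
E
```

```text
clock: 5.2
tool_pos: [0.571, -0.1306, 0.1088]
orientation: [180.0, 0.1, -173.9]
force: [-0.6, 0.2, 0.0]
opening: 0.0004
5.25 [ 0.5713 -0.1306  0.1087] [-1.8000e+02  8.0000e-02 -1.7386e+02] [ 0.1 -0.2  0.3] -90.1
```

View pics/s5z.png

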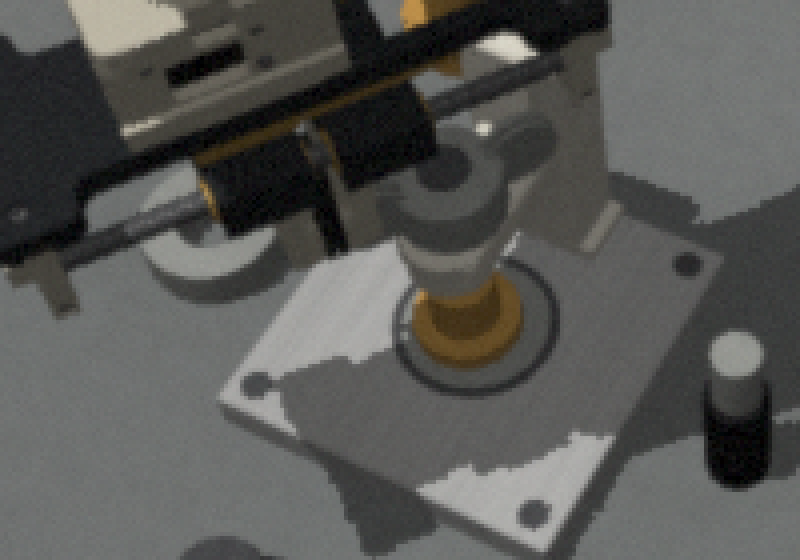

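```bash
cat > plan.py <<'E'
import sys
from plant import *
import numpy as np
AX=np.array([.5475,-.0854])
def st():
    o=get_obs(); y=np.radians(o["orientation"][2]); d=AX-o["tool_pos"][:2]
    c=1000*np.array([d[0]*np.cos(y)+d[1]*np.sin(y),d[0]*np.sin(y)-d[1]*np.cos(y)])
    return o,c
o,c=st(); print("clock",round(o["clock"],2),"c",c.round(1),"theta",round((o["orientation"][2]+90+180)%360-180,1),"z",o["tool_pos"][2].round(4),"j6",o["joint_pos"][5].round(1),"F",o["force"].round(1),"M",o["moment"].round(2))
if len(sys.argv)>1:
    ths=eval(sys.argv[1]); c2=np.array(eval(sys.argv[2])) if len(sys.argv)>2 else np.array([13.5,47])
    for t in ths:
        r=np.radians(t); p=c-np.array([c2[0]*np.cos(r)-c2[1]*np.sin(r),c2[0]*np.sin(r)+c2[1]*np.cos(r)]); print(t,p.round(1))
E
python3 plan.py "[9.5*i for i in range(1,9)]"
```

```text
clock 5.25 c [18.8 47.5] theta -83.9 z 0.1087 j6 -90.1 F [ 0.1 -0.2  0.3] M [ 0.04 -0.1   0.  ]
9.5 [13.2 -1.1]
19.0 [21.3 -1.3]
28.5 [29.4 -0.3]
38.0 [37.1  2.1]
47.5 [44.3  5.8]
57.0 [50.9 10.6]
66.5 [56.5 16.4]
76.0 [61.1 23. ]
```

```bash
python3 -m inch '[{"ax":0,"ay":0,"az":9.5,"dx":13.2,"dy":-1.1,"dz":1,"fingers":0},{"ax":0,"ay":0,"az":19,"dx":21.3,"dy":-1.3,"dz":1,"fingers":0},{"ax":0,"ay":0,"az":28.5,"dx":29.4,"dy":-0.3,"dz":1,"fingers":0},{"ax":0,"ay":0,"az":38,"dx":37.1,"dy":2.1,"dz":1,"fingers":0},{"ax":0,"ay":0,"az":47.5,"dx":44.3,"dy":5.8,"dz":1,"fingers":0},{"ax":0,"ay":0,"az":57,"dx":50.9,"dy":10.6,"dz":1,"fingers":0},{"ax":0,"ay":0,"az":66.5,"dx":56.5,"dy":16.4,"dz":1,"fingers":0},{"ax":0,"ay":0,"az":76,"dx":61.1,"dy":23,"dz":1,"fingers":0}]'
python3 look.py scene 6; python3 look.py wrist 6; python3 plan.py
python3 - <<'E'
from h import *
B=pickle.load(open("scene6.pkl","rb"))
im=B["s"]["image"]; cv2.imwrite("pics/s6z.png",cv2.resize(im[160:300,90:290],None,fx=4,fy=4,interpolation=3)[:,:,::-1])
E
```

```text
clock: 6.25
tool_pos: [0.508, -0.1142, 0.1072]
orientation: [180.0, 0.0, 109.8]
force: [-0.8, -0.3, -0.4]
opening: 0.0005
6.3 [ 0.5075 -0.1137  0.1072] [ 1.7995e+02 -1.0000e-02  1.0935e+02] [-0.9  0.6 -0.2] -169.6
6.35 [ 0.5079 -0.1139  0.1072] [1.7995e+02 1.0000e-02 1.1005e+02] [ 0.3  0.1 -0.2] -168.9
clock 6.35 c [13.2 47. ] theta -160.0 z 0.1072 j6 -168.9 F [ 0.3  0.1 -0.2] M [-0.08 -0.17  0.03]
```

View pics/s6z.png

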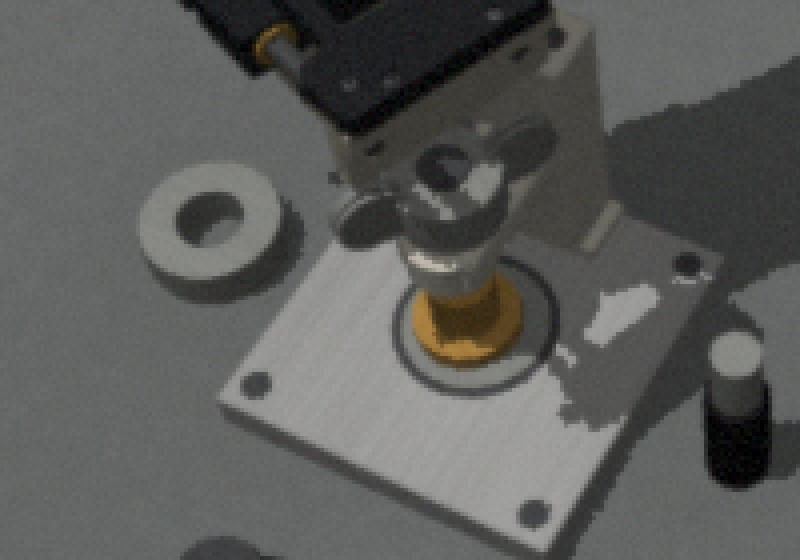

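View pics/wrist6.png

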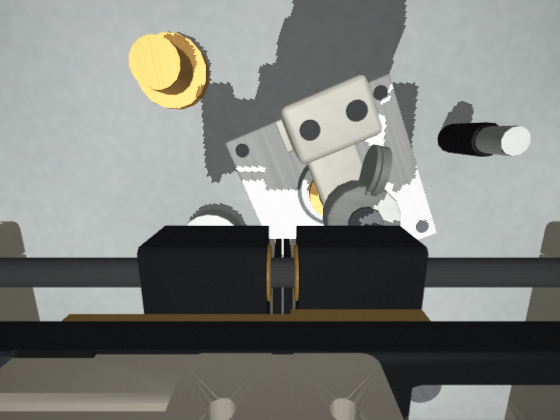

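```bash

python3 - <<'E'
from h import *
A=pickle.load(open("wrist6.pkl","rb")); s=A["s"]
for p in ((379,146),(366,198),(372,160),(385,160)): print(onz(s,p,.13).round(4))
d=onz(s,(379,146),.13)-np.array([.5475,-.0854,0]); print(np.degrees(np.arctan2(d[1],d[0])),np.hypot(*d[:2]))
o=A["o"]
from scipy.spatial.transform import Rotation as Ro
T=Ro.from_euler("xyz",o["orientation"],degrees=True).as_matrix()
im=s["image"].copy()
for h in (6,10,21):
  for z in (0,-.03,-.06):
    P=np.array([[x,y,z] for x,y in ((-.0095,-h/1000),(.0095,-h/1000),(.0095,h/1000),(-.0095,h/1000))])@T.T+o["tool_pos"]
    print(h,z,proj(s,P).round(0).tolist())
cv2.imwrite("pics/w6z.png",cv2.resize(im[130:330,200:400],None,fx=3.9,fy=3,interpolation=3)[:,:,::-1])
E
```

```text
[ 0.5367 -0.0434  0.13  ]
[ 0.5413 -0.0713  0.13  ]
[ 0.5362 -0.0513  0.13  ]
[ 0.5427 -0.049   0.13  ]
104.3685832798424 0.04337560712910685
6 0 [[273.0, 249.0], [273.0, 221.0], [292.0, 221.0], [292.0, 249.0]]
6 -0.03 [[272.0, 269.0], [271.0, 237.0], [293.0, 236.0], [293.0, 269.0]]
6 -0.06 [[270.0, 297.0], [269.0, 259.0], [296.0, 258.0], [296.0, 297.0]]
10 0 [[267.0, 249.0], [266.0, 221.0], [298.0, 221.0], [298.0, 249.0]]
10 -0.03 [[265.0, 269.0], [264.0, 237.0], [301.0, 236.0], [301.0, 269.0]]
10 -0.06 [[261.0, 297.0], [260.0, 259.0], [305.0, 258.0], [304.0, 297.0]]
21 0 [[250.0, 249.0], [249.0, 221.0], [315.0, 220.0], [315.0, 249.0]]
21 -0.03 [[245.0, 269.0], [243.0, 237.0], [321.0, 236.0], [321.0, 269.0]]
21 -0.06 [[237.0, 297.0], [235.0, 259.0], [329.0, 258.0], [328.0, 296.0]]
```

View pics/w6z.png

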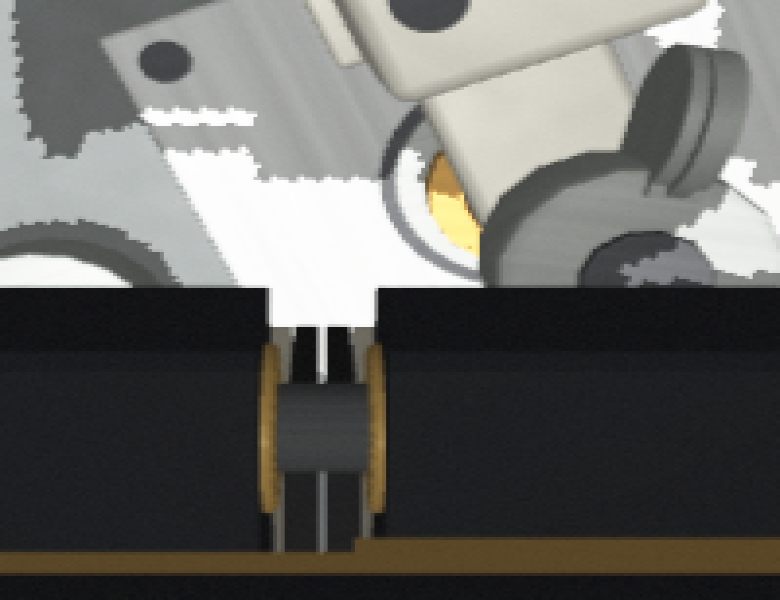

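```bash

python3 - <<'E'
from h import *
from scipy.spatial.transform import Rotation as Ro
for k,(u0,v0) in (("4",(90,160)),("5",(90,160)),):
    A=pickle.load(open(f"scene{k}.pkl","rb")); s=A["s"]; o=A["o"]
    T=Ro.from_euler("xyz",o["orientation"],degrees=True).as_matrix()
    im=cv2.resize(s["image"][160:300,90:290],None,fx=4,fy=4,interpolation=3)[:,:,::-1].copy()
    for z,col in ((0,(0,0,255)),(-.03,(0,255,0))):
        P=np.array([[x,y,z] for x,y in ((-.0095,-.021),(.0095,-.021),(.0095,.021),(-.0095,.021),(0,0))])@T.T+o["tool_pos"]
        q=(proj(s,P)-[u0,v0]+.5)*4
        cv2.polylines(im,[q[:4].round().astype(int)],True,col,1); cv2.circle(im,tuple(q[4].round().astype(int)),3,col,1)
    cv2.imwrite(f"pics/s{k}o.png",im)
E
```

```text
(no output)
```

View pics/s5o.png

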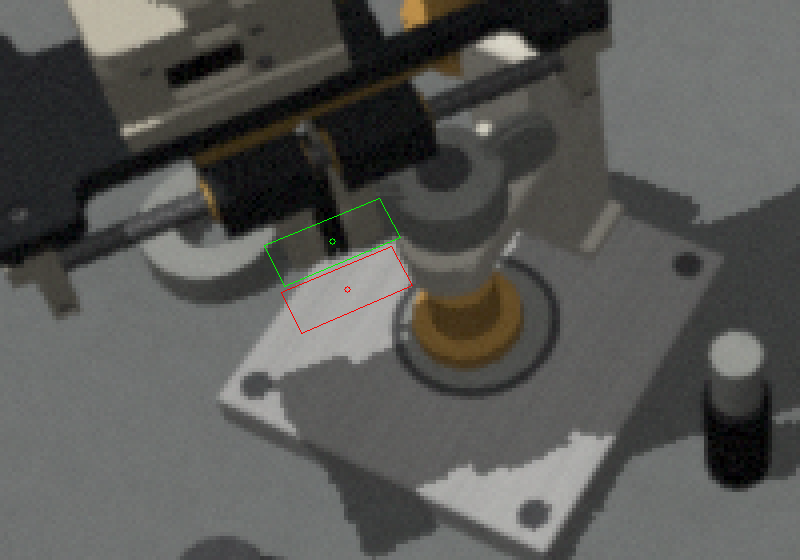

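View pics/s4o.png

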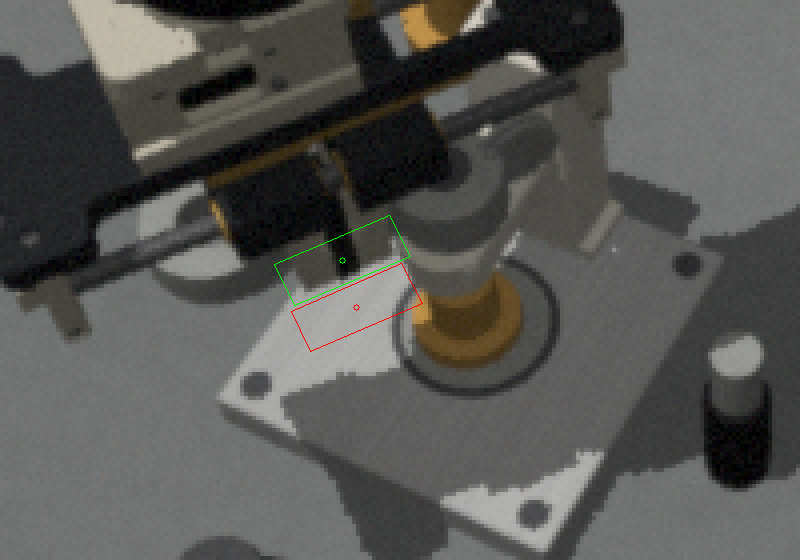

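```bash

python3 - <<'E'
from h import *
from scipy.spatial.transform import Rotation as Ro
A=pickle.load(open(f"scene5.pkl","rb")); s=A["s"]; o=A["o"]
T=Ro.from_euler("xyz",o["orientation"],degrees=True).as_matrix()
im=cv2.resize(s["image"][100:290,50:300],None,fx=3.1,fy=3.1,interpolation=3)[:,:,::-1].copy()
for z,col in ((-.033,(0,0,255)),(-.066,(0,255,0)),(-.1,(255,0,0))):
  for hx,hy in ((.039,.0965),(.0095,.021)):
    P=np.array([[x,y,z] for x,y in ((-hx,-hy),(hx,-hy),(hx,hy),(-hx,hy),(0,0))])@T.T+o["tool_pos"]
    q=(proj(s,P)-[50,100]+.5)*3.1
    cv2.polylines(im,[q[:4].round().astype(int)],True,col,1)
cv2.imwrite(f"pics/s5p.png",im)
E
```

```text
(no output)
```

View pics/s5p.png

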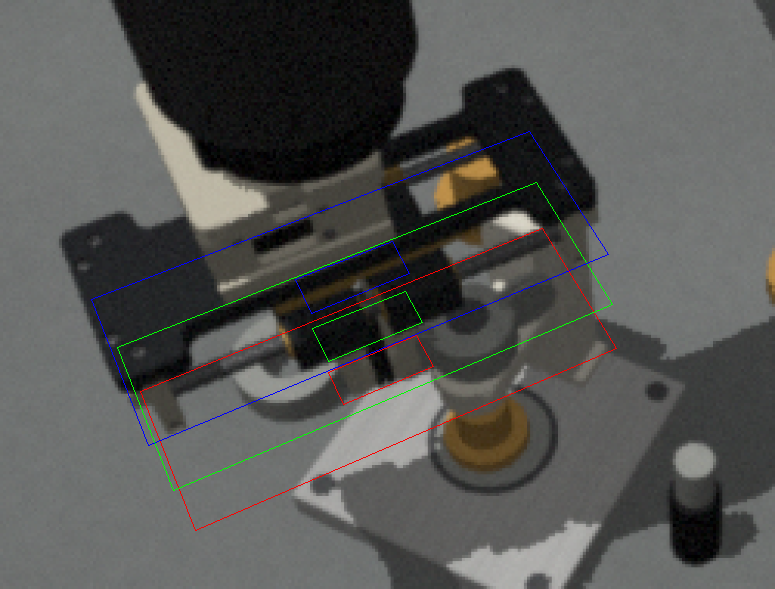

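```bash
python3 plan.py "[-20,-40,-60,-78]" "[26,47]"
```

```text
clock 6.35 c [13.2 47. ] theta -160.0 z 0.1072 j6 -168.9 F [ 0.3  0.1 -0.2] M [-0.08 -0.17  0.03]
-20 [-27.3  11.7]
-40 [-36.9  27.7]
-60 [-40.5  46. ]
-78 [-38.1  62.7]
```

```bash
python3 -m inch '[{"ax":0,"ay":0,"az":-10,"dx":-20,"dy":5,"dz":-22,"fingers":0},{"ax":0,"ay":0,"az":-20,"dx":-27,"dy":12,"dz":-22,"fingers":0},{"ax":0,"ay":0,"az":-30,"dx":-33,"dy":20,"dz":-22,"fingers":0},{"ax":0,"ay":0,"az":-40,"dx":-37,"dy":28,"dz":-22,"fingers":0},{"ax":0,"ay":0,"az":-50,"dx":-39,"dy":37,"dz":-22,"fingers":0},{"ax":0,"ay":0,"az":-60,"dx":-40.5,"dy":46,"dz":-22,"fingers":0},{"ax":0,"ay":0,"az":-69,"dx":-40,"dy":54,"dz":-22,"fingers":0},{"ax":0,"ay":0,"az":-78,"dx":-38,"dy":63,"dz":-22,"fingers":0}]'
python3 plan.py
```

```text
clock: 7.35
tool_pos: [0.5808, -0.1284, 0.1288]
orientation: [-180.0, 0.0, -171.3]
force: [0.9, 0.1, 1.2]
opening: 0.0005
clock 7.35 c [26.4 47.6] theta -81.3 z 0.1288 j6 -87.7 F [0.9 0.1 1.2] M [ 0.06 -0.18  0.03]
```

Now descend so that the real tip (about 33 mm behind the reported TCP) is at about 0.105 m.

```bash
python3 -m inch '[{"ax":0,"ay":0,"az":0,"dx":0,"dy":0,"dz":30,"fingers":0},{"ax":0,"ay":0,"az":0,"dx":0,"dy":0,"dz":50,"fingers":0},{"ax":0,"ay":0,"az":0,"dx":0,"dy":0,"dz":56,"fingers":0},{"ax":0,"ay":0,"az":0,"dx":0,"dy":0,"dz":56,"fingers":0}]'
python3 look.py scene 7; python3 plan.py "[9.5*i for i in range(1,9)]"
python3 - <<'E'
from h import *
B=pickle.load(open("scene7.pkl","rb"))
im=B["s"]["image"]; cv2.imwrite("pics/s7z.png",cv2.resize(im[160:300,90:290],None,fx=4,fy=4,interpolation=3)[:,:,::-1])
E
```

```text
clock: 7.85
tool_pos: [0.5805, -0.1284, 0.0729]
orientation: [-180.0, -0.0, -171.8]
force: [-0.2, 0.3, -0.2]
opening: 0.0004
7.9 [ 0.5808 -0.1284  0.0734] [-1.7998e+02  5.0000e-02 -1.7177e+02] [-0.  -0.7  0.6] -88.1
clock 7.9 c [26.8 47.3] theta -81.8 z 0.0734 j6 -88.1 F [-0.  -0.7  0.6] M [ 0.07 -0.19 -0.03]
9.5 [21.3 -1.3]
19.0 [29.3 -1.5]
28.5 [37.4 -0.4]
38.0 [45.1  2. ]
47.5 [52.3  5.6]
57.0 [58.9 10.4]
66.5 [64.5 16.2]
76.0 [69.1 22.8]
```

View pics/s7z.png

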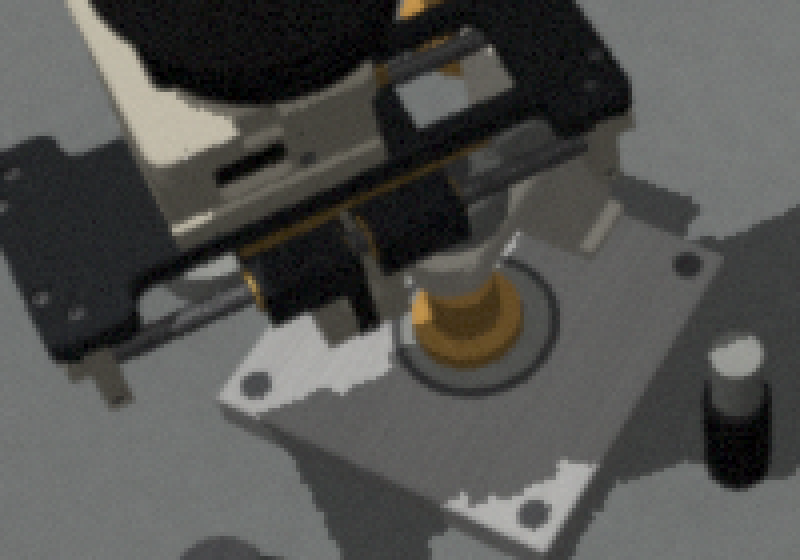

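```bash
python3 -m inch '[{"ax":0,"ay":0,"az":4,"dx":9,"dy":0,"dz":0,"fingers":0},{"ax":0,"ay":0,"az":9.5,"dx":21.3,"dy":-1.3,"dz":0,"fingers":0},{"ax":0,"ay":0,"az":19,"dx":29.3,"dy":-1.5,"dz":0,"fingers":0}]'
python3 look.py wrist 8; python3 plan.py "[9.5*i for i in range(1,9)]"
```

```text
clock: 8.28
tool_pos: [0.5527, -0.1339, 0.0741]
orientation: [180.0, 0.2, 169.0]
force: [3.6, -0.3, -2.1]
opening: 0.0006
8.325 [ 0.5518 -0.1339  0.0741] [1.7995e+02 1.7000e-01 1.6843e+02] [ 0.  -0.8 -1.2] -107.7
clock 8.32 c [13.9 46.7] theta -101.6 z 0.0741 j6 -107.7 F [ 0.  -0.8 -1.2] M [-0.12 -0.71 -0.09]
9.5 [ 8.4 -1.9]
19.0 [16.5 -2.1]
28.5 [24.5 -1.1]
38.0 [32.2  1.3]
47.5 [39.5  5. ]
57.0 [46.   9.8]
66.5 [51.7 15.6]
76.0 [56.3 22.2]
```

View pics/wrist8.png

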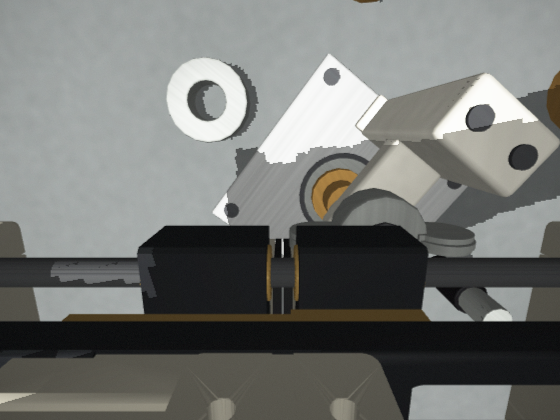

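```bash
python3 -m inch '[{"ax":0,"ay":0,"az":9.5,"dx":8.4,"dy":-1.9,"dz":0,"fingers":0},{"ax":0,"ay":0,"az":19,"dx":16.5,"dy":-2.1,"dz":0,"fingers":0},{"ax":0,"ay":0,"az":28.5,"dx":24.5,"dy":-1.1,"dz":0,"fingers":0},{"ax":0,"ay":0,"az":38,"dx":32.2,"dy":1.3,"dz":0,"fingers":0},{"ax":0,"ay":0,"az":47.5,"dx":39.5,"dy":5,"dz":0,"fingers":0},{"ax":0,"ay":0,"az":57,"dx":46,"dy":9.8,"dz":0,"fingers":0}]'
python3 look.py wrist 9; python3 plan.py
```

```text
clock: 9.07
tool_pos: [0.5087, -0.1157, 0.0737]
orientation: [179.9, 0.1, 112.0]
force: [1.2, -0.6, -1.8]
opening: 0.0006
9.125 [ 0.5083 -0.1152  0.0737] [1.7991e+02 4.0000e-02 1.1155e+02] [ 1.2 -1.1 -2. ] -167.3
clock 9.12 c [13.3 47.4] theta -158.4 z 0.0737 j6 -167.3 F [ 1.2 -1.1 -2. ] M [-0.51 -0.56 -0.07]
```

View pics/wrist9.png

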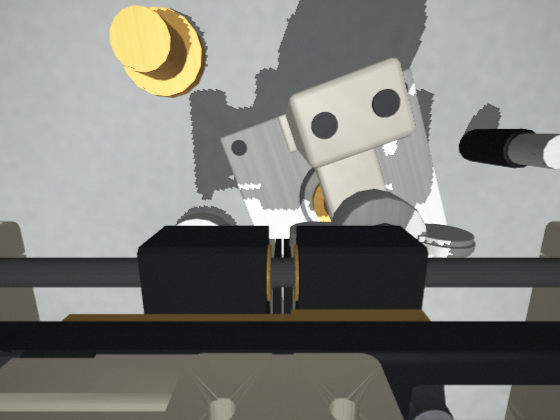

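```bash
python3 plan.py "[0]+[-10.5*i for i in range(1,8)]" "[26,47]"
```

```text
clock 9.12 c [13.3 47.4] theta -158.4 z 0.0737 j6 -167.3 F [ 1.2 -1.1 -2. ] M [-0.51 -0.56 -0.07]
0 [-12.7   0.4]
-10.5 [-20.8   6. ]
-21.0 [-27.8  12.9]
-31.5 [-33.4  21. ]
-42.0 [-37.5  29.9]
-52.5 [-39.8  39.5]
-63.0 [-40.4  49.3]
-73.5 [-39.1  59. ]
```

```bash
python3 -m inch '[{"ax":0,"ay":0,"az":0,"dx":-13,"dy":0,"dz":-30,"fingers":0},{"ax":0,"ay":0,"az":-10.5,"dx":-21,"dy":6,"dz":-50,"fingers":0},{"ax":0,"ay":0,"az":-21,"dx":-28,"dy":13,"dz":-50,"fingers":0},{"ax":0,"ay":0,"az":-31.5,"dx":-33,"dy":21,"dz":-50,"fingers":0},{"ax":0,"ay":0,"az":-42,"dx":-37,"dy":30,"dz":-50,"fingers":0},{"ax":0,"ay":0,"az":-52.5,"dx":-40,"dy":39,"dz":-50,"fingers":0},{"ax":0,"ay":0,"az":-63,"dx":-40,"dy":49,"dz":-50,"fingers":0},{"ax":0,"ay":0,"az":-73.5,"dx":-39,"dy":59,"dz":-50,"fingers":0}]'
python3 plan.py "[-10.5*i for i in range(1,9)]" "[26,47]"
```

```text
clock: 10.12
tool_pos: [0.5783, -0.1295, 0.1235]
orientation: [-180.0, 0.1, -173.7]
force: [0.9, -0.2, 0.2]
opening: 0.0008
clock 10.12 c [25.7 47.2] theta -83.7 z 0.1235 j6 -90.0 F [ 0.9 -0.2  0.2] M [ 0.02 -0.19 -0.01]
-10.5 [-8.4  5.7]
-21.0 [-15.4  12.6]
-31.5 [-21.   20.7]
-42.0 [-25.   29.7]
-52.5 [-27.4  39.2]
-63.0 [-27.9  49. ]
-73.5 [-26.7  58.8]
-84.0 [-23.7  68.1]
```

```bash
python3 -m inch '[{"ax":0,"ay":0,"az":-10.5,"dx":-8.4,"dy":5.7,"dz":0,"fingers":0},{"ax":0,"ay":0,"az":-21,"dx":-15.4,"dy":12.6,"dz":0,"fingers":0},{"ax":0,"ay":0,"az":-31.5,"dx":-21,"dy":20.7,"dz":0,"fingers":0},{"ax":0,"ay":0,"az":-42,"dx":-25,"dy":29.7,"dz":0,"fingers":0},{"ax":0,"ay":0,"az":-52.5,"dx":-27.4,"dy":39.2,"dz":0,"fingers":0},{"ax":0,"ay":0,"az":-63,"dx":-27.9,"dy":49,"dz":0,"fingers":0},{"ax":0,"ay":0,"az":-73.5,"dx":-26.7,"dy":58.8,"dz":0,"fingers":0},{"ax":0,"ay":0,"az":-84,"dx":-23.7,"dy":68.1,"dz":0,"fingers":0}]'
python3 look.py wrist 10; python3 plan.py "[-10,-20]" "[26,47]"
python3 - <<'E'
from h import *
A=pickle.load(open("wrist10.pkl","rb")); im=A["s"]["image"]; cv2.imwrite("pics/w10z.png",cv2.resize(im,None,fx=1.4,fy=1.4)[:,:,::-1])
E
```

```text
clock: 11.12
tool_pos: [0.5949, -0.059, 0.1235]
orientation: [-179.9, 0.0, -89.7]
force: [0.0, 0.6, -0.3]
opening: 0.0001
11.175 [ 0.5945 -0.0583  0.1235] [-1.7994e+02  2.0000e-02 -8.9170e+01] [-1.   0.9 -0.4] -12.3
clock 11.18 c [26.4 47.4] theta 0.8 z 0.1235 j6 -12.3 F [-1.   0.9 -0.4] M [0.2  0.18 0.04]
-10 [-7.3  5.6]
-20 [-14.1  12.1]
```

View pics/w10z.png

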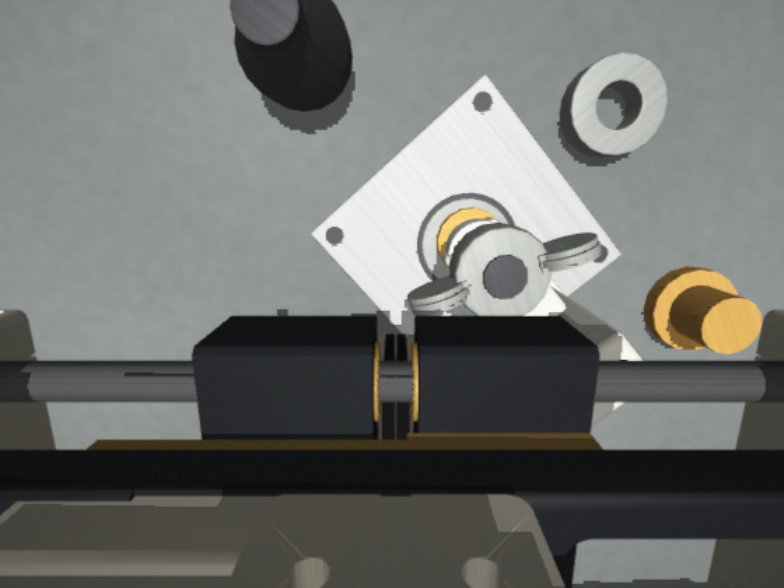

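```bash
python3 -m inch '[{"ax":0,"ay":0,"az":-10,"dx":-8,"dy":5.6,"dz":0,"fingers":0},{"ax":0,"ay":0,"az":-20,"dx":-15,"dy":12,"dz":0,"fingers":0},{"ax":0,"ay":0,"az":-20,"dx":-15,"dy":12,"dz":25,"fingers":0},{"ax":0,"ay":0,"az":-20,"dx":-15,"dy":12,"dz":50,"fingers":0},{"ax":0,"ay":0,"az":-20,"dx":-15,"dy":12,"dz":51,"fingers":0}]'
python3 plan.py "[4]+[10*i for i in range(1,8)]"
python3 -c "
from h import *
A=pickle.load(open('wrist10.pkl','rb'));B=pickle.load(open('wrist2.pkl','rb'))
print(onz(A['s'],(360.7,197.9),.135).round(4), tri([(A['s'],(360.7,197.9)),(B['s'],(279.2,170.3))]).round(4))"
```

```text
clock: 11.8
tool_pos: [0.5815, -0.0446, 0.0706]
orientation: [179.8, 0.0, -70.3]
force: [0.3, -0.6, 0.2]
opening: 0.0002
clock 11.8 c [26.9 45.7] theta 19.7 z 0.0706 j6 4.9 F [ 0.3 -0.6  0.2] M [ 0.06 -0.05 -0.08]
4 [16.8 -2.1]
10 [21.8 -2.9]
20 [30.3 -3.1]
30 [38.7 -1.7]
40 [46.8  1. ]
50 [54.3  5.2]
60 [60.9 10.5]
70 [66.5 17. ]
[ 0.5496 -0.0872  0.135 ] [ 0.5478 -0.0853  0.1272]
```

```bash
python3 -m inch '[{"ax":0,"ay":0,"az":4,"dx":13,"dy":-1,"dz":-1,"fingers":0},{"ax":0,"ay":0,"az":10,"dx":21.8,"dy":-2.9,"dz":-2,"fingers":0},{"ax":0,"ay":0,"az":20,"dx":30.3,"dy":-3.1,"dz":-2,"fingers":0},{"ax":0,"ay":0,"az":30,"dx":38.7,"dy":-1.7,"dz":-2,"fingers":0},{"ax":0,"ay":0,"az":40,"dx":46.8,"dy":1,"dz":-2,"fingers":0},{"ax":0,"ay":0,"az":50,"dx":54.3,"dy":5.2,"dz":-2,"fingers":0},{"ax":0,"ay":0,"az":60,"dx":60.9,"dy":10.5,"dz":-2,"fingers":0},{"ax":0,"ay":0,"az":70,"dx":66.5,"dy":17,"dz":-2,"fingers":0}]'
python3 plan.py "[10*i for i in range(1,9)]"
```

```text
clock: 12.8
tool_pos: [0.5902, -0.1127, 0.0753]
orientation: [-179.9, 0.1, -140.6]
force: [1.3, 1.7, -1.4]
opening: 0.0006
clock 12.8 c [15.7 48.2] theta -50.6 z 0.0753 j6 -58.4 F [ 1.3  1.7 -1.4] M [ 0.64 -0.65  0.02]
10 [10.6 -0.4]
20 [19.1 -0.6]
30 [27.5  0.8]
40 [35.6  3.5]
50 [43.1  7.7]
60 [49.7 13. ]
70 [55.3 19.4]
80 [59.7 26.8]
```

```bash
python3 -m inch '[{"ax":0,"ay":0,"az":10,"dx":10.6,"dy":-0.4,"dz":1,"fingers":0},{"ax":0,"ay":0,"az":20,"dx":19.1,"dy":-0.6,"dz":1,"fingers":0},{"ax":0,"ay":0,"az":30,"dx":27.5,"dy":0.8,"dz":1,"fingers":0},{"ax":0,"ay":0,"az":40,"dx":35.6,"dy":3.5,"dz":1,"fingers":0},{"ax":0,"ay":0,"az":50,"dx":43.1,"dy":7.7,"dz":1,"fingers":0},{"ax":0,"ay":0,"az":60,"dx":49.7,"dy":13,"dz":1,"fingers":0},{"ax":0,"ay":0,"az":70,"dx":55.3,"dy":19.4,"dz":1,"fingers":0},{"ax":0,"ay":0,"az":80,"dx":59.7,"dy":26.8,"dz":1,"fingers":0}]'
python3 plan.py "[10*i for i in range(1,9)]"
```

```text
clock: 13.8
tool_pos: [0.5269, -0.1306, 0.0744]
orientation: [179.9, 0.1, 139.4]
force: [1.6, -1.6, -1.8]
opening: 0.0003
clock 13.8 c [13.8 47.7] theta -130.6 z 0.0744 j6 -137.5 F [ 1.6 -1.6 -1.8] M [-0.78 -0.8  -0.08]
10 [ 8.7 -0.9]
20 [17.2 -1. ]
30 [25.6  0.3]
40 [33.7  3.1]
50 [41.1  7.2]
60 [47.8 12.5]
70 [53.4 19. ]
80 [57.7 26.3]
```

Continue to θ≈-159, then return.

```bash
python3 -m inch '[{"ax":0,"ay":0,"az":10,"dx":8.7,"dy":-0.9,"dz":0,"fingers":0},{"ax":0,"ay":0,"az":20,"dx":17.2,"dy":-1,"dz":0,"fingers":0},{"ax":0,"ay":0,"az":29,"dx":24.8,"dy":0.2,"dz":0,"fingers":0}]'
python3 look.py wrist 11; python3 plan.py "[0]+[-10.5*i for i in range(1,8)]" "[27,47]"
```

```text
clock: 14.18
tool_pos: [0.5073, -0.1144, 0.0742]
orientation: [179.9, 0.1, 110.4]
force: [0.1, -2.6, -2.1]
opening: 0.0003
14.225 [ 0.5069 -0.1139  0.0741] [1.7994e+02 4.0000e-02 1.0995e+02] [-1.4 -1.9 -1.3] -169.1
clock 14.22 c [12.9 47.9] theta -160.1 z 0.0741 j6 -169.1 F [-1.4 -1.9 -1.3] M [-0.74 -0.04 -0.03]
0 [-14.1   0.9]
-10.5 [-22.2   6.6]
-21.0 [-29.2  13.7]
-31.5 [-34.7  21.9]
-42.0 [-38.6  31. ]
-52.5 [-40.8  40.7]
-63.0 [-41.2  50.6]
-73.5 [-39.8  60.4]
```

View pics/wrist11.png

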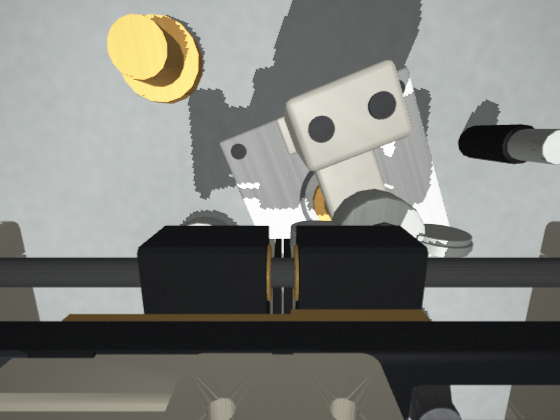

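```bash
python3 -m inch '[{"ax":0,"ay":0,"az":0,"dx":-14,"dy":1,"dz":-30,"fingers":0},{"ax":0,"ay":0,"az":-10.5,"dx":-22,"dy":6.6,"dz":-50,"fingers":0},{"ax":0,"ay":0,"az":-21,"dx":-29,"dy":13.7,"dz":-50,"fingers":0},{"ax":0,"ay":0,"az":-31.5,"dx":-34.7,"dy":22,"dz":-50,"fingers":0},{"ax":0,"ay":0,"az":-42,"dx":-38.6,"dy":31,"dz":-50,"fingers":0},{"ax":0,"ay":0,"az":-52.5,"dx":-41,"dy":40.7,"dz":-50,"fingers":0},{"ax":0,"ay":0,"az":-63,"dx":-41,"dy":50.6,"dz":-50,"fingers":0},{"ax":0,"ay":0,"az":-73.5,"dx":-40,"dy":60.4,"dz":-50,"fingers":0}]'
python3 plan.py "[-10.5*i for i in range(1,9)]" "[27,47]"
```

```text
clock: 15.22
tool_pos: [0.5787, -0.1302, 0.1241]
orientation: [-180.0, 0.1, -175.3]
force: [0.2, 0.6, -0.2]
opening: 0.0004
clock 15.22 c [27.5 47.2] theta -85.3 z 0.1241 j6 -91.5 F [ 0.2  0.6 -0.2] M [ 0.03 -0.12  0.01]
-10.5 [-7.6  5.9]
-21.0 [-14.6  13. ]
-31.5 [-20.1  21.2]
-42.0 [-24.   30.3]
-52.5 [-26.2  40. ]
-63.0 [-26.7  49.9]
-73.5 [-25.2  59.7]
-84.0 [-22.1  69.1]
```

```bash
python3 -m inch '[{"ax":0,"ay":0,"az":-10.5,"dx":-7.6,"dy":5.9,"dz":0,"fingers":0},{"ax":0,"ay":0,"az":-21,"dx":-14.6,"dy":13,"dz":0,"fingers":0},{"ax":0,"ay":0,"az":-31.5,"dx":-20.1,"dy":21.2,"dz":0,"fingers":0},{"ax":0,"ay":0,"az":-42,"dx":-24,"dy":30.3,"dz":0,"fingers":0},{"ax":0,"ay":0,"az":-52.5,"dx":-26.2,"dy":40,"dz":0,"fingers":0},{"ax":0,"ay":0,"az":-63,"dx":-26.7,"dy":49.9,"dz":0,"fingers":0},{"ax":0,"ay":0,"az":-73.5,"dx":-25.2,"dy":59.7,"dz":0,"fingers":0},{"ax":0,"ay":0,"az":-84,"dx":-22.1,"dy":69.1,"dz":0,"fingers":0}]'
python3 plan.py "[-10.5,-20]" "[27,47]"
```

```text
clock: 16.23
tool_pos: [0.5955, -0.0593, 0.1241]
orientation: [-179.9, 0.0, -91.3]
force: [-0.1, -0.0, 0.6]
opening: 0.0001
clock 16.23 c [27.2 47.4] theta -1.3 z 0.1241 j6 -14.3 F [-0.1 -0.   0.6] M [ 0.05 -0.04 -0.02]
-10.5 [-7.9  6.1]
-20 [-14.3  12.4]
```

```bash
python3 -m inch '[{"ax":0,"ay":0,"az":-10.5,"dx":-8,"dy":6,"dz":0,"fingers":0},{"ax":0,"ay":0,"az":-20,"dx":-15,"dy":12,"dz":0,"fingers":0},{"ax":0,"ay":0,"az":-20,"dx":-15,"dy":12,"dz":25,"fingers":0},{"ax":0,"ay":0,"az":-20,"dx":-15,"dy":12,"dz":50,"fingers":0},{"ax":0,"ay":0,"az":-20,"dx":-15,"dy":12,"dz":51,"fingers":0}]'
python3 look.py wrist 12;python3 plan.py "[4]+[10*i for i in range(1,8)]"
```

```text
clock: 16.85
tool_pos: [0.5826, -0.0443, 0.0712]
orientation: [179.9, 0.0, -71.7]
force: [-0.4, 0.3, -0.2]
opening: 0.0004
16.9 [ 0.5834 -0.0443  0.0722] [ 1.7997e+02 -2.0000e-02 -7.1730e+01] [ 1.  -0.3  0.5] 3.4
clock 16.9 c [27.8 47. ] theta 18.3 z 0.0722 j6 3.4 F [ 1.  -0.3  0.5] M [ 0.06 -0.07  0.01]
4 [17.6 -0.8]
10 [22.7 -1.6]
20 [31.2 -1.8]
30 [39.6 -0.5]
40 [47.7  2.3]
50 [55.1  6.4]
60 [61.7 11.8]
70 [67.3 18.2]
```

View pics/wrist12.png

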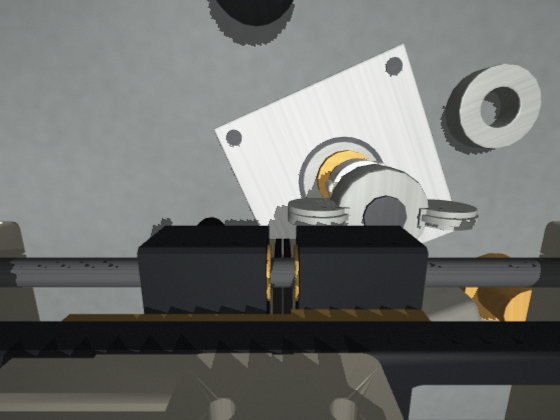

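```bash
python3 -m inch '[{"ax":0,"ay":0,"az":4,"dx":13.5,"dy":-0.5,"dz":0,"fingers":0},{"ax":0,"ay":0,"az":10,"dx":22.7,"dy":-1.6,"dz":0,"fingers":0},{"ax":0,"ay":0,"az":20,"dx":31.2,"dy":-1.8,"dz":0,"fingers":0},{"ax":0,"ay":0,"az":30,"dx":39.6,"dy":-0.5,"dz":0,"fingers":0},{"ax":0,"ay":0,"az":40,"dx":47.7,"dy":2.3,"dz":0,"fingers":0},{"ax":0,"ay":0,"az":50,"dx":55.1,"dy":6.4,"dz":0,"fingers":0},{"ax":0,"ay":0,"az":60,"dx":61.7,"dy":11.8,"dz":0,"fingers":0},{"ax":0,"ay":0,"az":70,"dx":67.3,"dy":18.2,"dz":0,"fingers":0}]'
python3 plan.py "[10*i for i in range(1,9)]"
```

```text
clock: 17.9
tool_pos: [0.5886, -0.1136, 0.0736]
orientation: [-179.9, 0.2, -142.1]
force: [1.1, 2.1, -1.2]
opening: 0.0007
clock 17.9 c [15.1 47.5] theta -52.1 z 0.0736 j6 -59.8 F [ 1.1  2.1 -1.2] M [ 0.78 -0.66 -0.07]
10 [ 9.9 -1.2]
20 [18.5 -1.3]
30 [26.9  0. ]
40 [34.9  2.8]
50 [42.4  6.9]
60 [49.  12.3]
70 [54.6 18.7]
80 [59. 26.]
```

```bash
python3 -m inch '[{"ax":0,"ay":0,"az":10,"dx":9.9,"dy":-1.2,"dz":0,"fingers":0},{"ax":0,"ay":0,"az":20,"dx":18.5,"dy":-1.3,"dz":0,"fingers":0},{"ax":0,"ay":0,"az":30,"dx":26.9,"dy":0,"dz":0,"fingers":0},{"ax":0,"ay":0,"az":40,"dx":34.9,"dy":2.8,"dz":0,"fingers":0},{"ax":0,"ay":0,"az":50,"dx":42.4,"dy":6.9,"dz":0,"fingers":0},{"ax":0,"ay":0,"az":60,"dx":49,"dy":12.3,"dz":0,"fingers":0}]'
python3 plan.py "[8*i for i in range(1,9)]"
```

```text
clock: 18.65
tool_pos: [0.5426, -0.1346, 0.0738]
orientation: [179.9, 0.2, 157.9]
force: [2.2, -0.9, -1.6]
opening: 0.0004
clock 18.65 c [14.  47.5] theta -112.1 z 0.0738 j6 -118.3 F [ 2.2 -0.9 -1.6] M [-0.29 -1.06 -0.05]
8 [ 7.1 -1. ]
16 [13.9 -1.4]
24 [20.7 -1. ]
32 [27.4  0.5]
40 [33.8  2.8]
48 [39.9  6. ]
56 [45.4 10. ]
64 [50.3 14.7]
```

```bash
python3 -m inch '[{"ax":0,"ay":0,"az":4,"dx":3.5,"dy":-0.6,"dz":0,"fingers":0},{"ax":0,"ay":0,"az":8,"dx":7.1,"dy":-1,"dz":0,"fingers":0}]'; python3 plan.py "[8]"
python3 -m inch '[{"ax":0,"ay":0,"az":4,"dx":3.5,"dy":-0.2,"dz":0,"fingers":0},{"ax":0,"ay":0,"az":8,"dx":7,"dy":-0.1,"dz":0,"fingers":0}]'; python3 plan.py "[4,8]"
```

```text
clock: 18.9
tool_pos: [0.5354, -0.1331, 0.0739]
orientation: [179.9, 0.2, 150.1]
force: [1.6, -2.7, -0.9]
opening: 0.0005
clock 18.9 c [13.3 47.3] theta -119.9 z 0.0739 j6 -126.4 F [ 1.6 -2.7 -0.9] M [-0.99 -0.76  0.02]
8 [ 6.4 -1.1]
clock: 19.15
tool_pos: [0.5291, -0.1299, 0.0739]
orientation: [179.9, 0.2, 142.1]
force: [-0.6, -3.4, -0.8]
opening: 0.0006
clock 19.15 c [12.8 46.4] theta -127.9 z 0.0739 j6 -134.8 F [-0.6 -3.4 -0.8] M [-1.34 -0.34 -0.01]
4 [ 2.6 -1.4]
8 [ 5.9 -2. ]
```

```bash
python3 plan.py "[4,8]" "[13.5,48.5]"; python3 -m inch '[{"ax":0,"ay":0,"az":4,"dx":2.7,"dy":-2.9,"dz":0,"fingers":0},{"ax":0,"ay":0,"az":8,"dx":6.1,"dy":-3.5,"dz":0,"fingers":0}]'; python3 plan.py "[4,8]" "[13.5,48.5]"
```

```text
clock 19.15 c [12.8 46.4] theta -127.9 z 0.0739 j6 -134.8 F [-0.6 -3.4 -0.8] M [-1.34 -0.34 -0.01]
4 [ 2.7 -2.9]
8 [ 6.1 -3.5]
clock: 19.4
tool_pos: [0.5229, -0.1285, 0.0741]
orientation: [179.8, 0.2, 134.1]
force: [1.6, -0.6, 0.4]
opening: 0.0002
clock 19.4 c [13.8 47.6] theta -135.9 z 0.0741 j6 -143.0 F [ 1.6 -0.6  0.4] M [-0.5  -0.97 -0.05]
4 [ 3.7 -1.7]
8 [ 7.2 -2.3]
```

```bash
python3 -m inch '[{"ax":0,"ay":0,"az":4,"dx":3.7,"dy":-0.9,"dz":0,"fingers":0},{"ax":0,"ay":0,"az":8,"dx":7.2,"dy":-1.3,"dz":0,"fingers":0}]'; python3 plan.py "[4,8]" "[13.5,48]"
python3 -m inch '[{"ax":0,"ay":0,"az":4,"dx":3.6,"dy":-0.3,"dz":0,"fingers":0},{"ax":0,"ay":0,"az":8,"dx":7.2,"dy":-0.4,"dz":0,"fingers":0}]'; python3 plan.py "[4,8]" "[13.5,48]"
```

```text
clock: 19.65
tool_pos: [0.5167, -0.1242, 0.074]
orientation: [179.8, 0.2, 126.1]
force: [2.3, -1.3, -0.4]
opening: 0.0003
clock 19.65 c [13.2 47.7] theta -143.9 z 0.074 j6 -151.6 F [ 2.3 -1.3 -0.4] M [-0.73 -0.82 -0.04]
4 [ 3.1 -1.1]
8 [ 6.5 -1.7]
clock: 19.9
tool_pos: [0.5113, -0.1189, 0.0739]
orientation: [179.9, 0.1, 118.1]
force: [-0.7, -3.0, 0.5]
opening: 0.0005
clock 19.9 c [12.5 47.7] theta -151.9 z 0.0739 j6 -160.3 F [-0.7 -3.   0.5] M [-1.25  0.18  0.01]
4 [ 2.4 -1.1]
8 [ 5.8 -1.7]
```

```bash
python3 -m inch '[{"ax":0,"ay":0,"az":4,"dx":3,"dy":-1,"dz":0,"fingers":0},{"ax":0,"ay":0,"az":8,"dx":6.2,"dy":-1.6,"dz":0,"fingers":0}]'; python3 look.py scene 13; python3 look.py wrist 13; python3 plan.py "[0]+[-10.5*i for i in range(1,8)]" "[27,47]"
python3 - <<'E'
from h import *
a=[pickle.load(open(f,"rb")) for f in ("scene6.pkl","scene13.pkl")]
im=np.hstack([cv2.resize(x["s"]["image"][170:260,160:260],None,fx=4,fy=4,interpolation=3) for x in a]); cv2.imwrite("pics/cmp13.png",im[:,:,::-1])
E
```

```text
clock: 20.15
tool_pos: [0.5071, -0.1141, 0.0738]
orientation: [179.9, 0.1, 110.1]
force: [0.3, -2.7, -0.7]
opening: 0.0003
20.2 [ 0.5069 -0.1139  0.0737] [1.7986e+02 8.0000e-02 1.0992e+02] [ 0.3 -1.6  0.2] -169.2
20.25 [ 0.507  -0.1139  0.0736] [1.7986e+02 8.0000e-02 1.1019e+02] [ 0.1 -2.5  1.3] -168.9
clock 20.25 c [12.8 47.9] theta -159.8 z 0.0736 j6 -168.9 F [ 0.1 -2.5  1.3] M [-0.88 -0.07 -0.04]
0 [-14.2   0.9]
-10.5 [-22.3   6.6]
-21.0 [-29.3  13.7]
-31.5 [-34.8  21.9]
-42.0 [-38.7  31. ]
-52.5 [-40.9  40.7]
-63.0 [-41.4  50.6]
-73.5 [-40.   60.4]
```

View pics/cmp13.png

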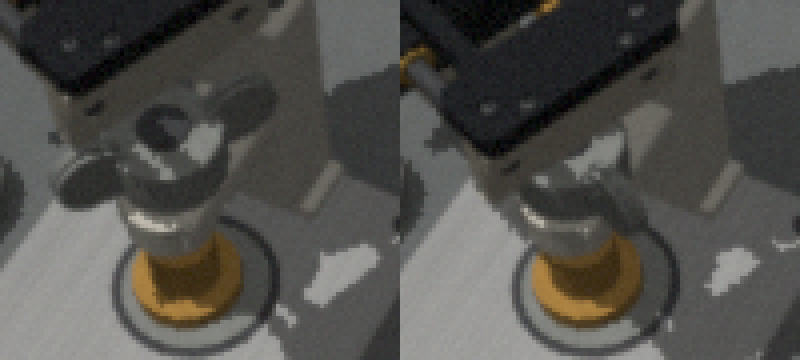

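View pics/wrist13.png

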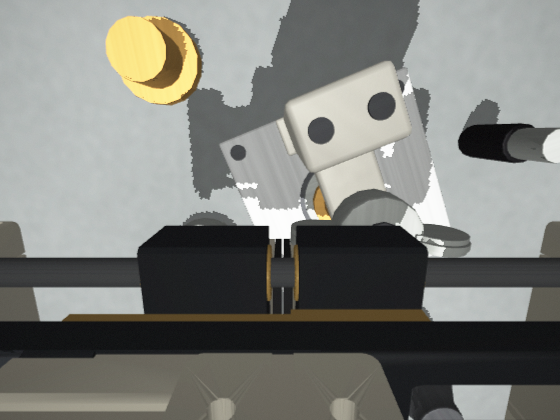

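```bash
python3 -m inch '[{"ax":0,"ay":0,"az":0,"dx":-14,"dy":1,"dz":-30,"fingers":0},{"ax":0,"ay":0,"az":-10.5,"dx":-22,"dy":6.6,"dz":-50,"fingers":0},{"ax":0,"ay":0,"az":-21,"dx":-29,"dy":13.7,"dz":-50,"fingers":0},{"ax":0,"ay":0,"az":-31.5,"dx":-34.8,"dy":22,"dz":-50,"fingers":0},{"ax":0,"ay":0,"az":-42,"dx":-38.7,"dy":31,"dz":-50,"fingers":0},{"ax":0,"ay":0,"az":-52.5,"dx":-41,"dy":40.7,"dz":-50,"fingers":0},{"ax":0,"ay":0,"az":-63,"dx":-41.4,"dy":50.6,"dz":-50,"fingers":0},{"ax":0,"ay":0,"az":-73.5,"dx":-40,"dy":60.4,"dz":-50,"fingers":0}]'
python3 plan.py "[-10.5*i for i in range(1,9)]" "[27,47]"
```

```text
clock: 21.25
tool_pos: [0.5773, -0.1304, 0.1229]
orientation: [-180.0, 0.1, -175.9]
force: [-0.8, -0.5, -0.3]
opening: 0.0005
clock 21.25 c [26.4 47.1] theta -85.9 z 0.1229 j6 -92.0 F [-0.8 -0.5 -0.3] M [ 0.04 -0.15  0.06]
-10.5 [-8.7  5.8]
-21.0 [-15.6  12.9]
-31.5 [-21.2  21.1]
-42.0 [-25.1  30.2]
-52.5 [-27.3  39.9]
-63.0 [-27.7  49.8]
-73.5 [-26.3  59.6]
-84.0 [-23.1  69. ]
```

```bash
python3 -m inch '[{"ax":0,"ay":0,"az":-10.5,"dx":-8.7,"dy":5.8,"dz":0,"fingers":0},{"ax":0,"ay":0,"az":-21,"dx":-15.6,"dy":12.9,"dz":0,"fingers":0},{"ax":0,"ay":0,"az":-31.5,"dx":-21.2,"dy":21.1,"dz":0,"fingers":0},{"ax":0,"ay":0,"az":-42,"dx":-25.1,"dy":30.2,"dz":0,"fingers":0},{"ax":0,"ay":0,"az":-52.5,"dx":-27.3,"dy":39.9,"dz":0,"fingers":0},{"ax":0,"ay":0,"az":-63,"dx":-27.7,"dy":49.8,"dz":0,"fingers":0},{"ax":0,"ay":0,"az":-73.5,"dx":-26.3,"dy":59.6,"dz":0,"fingers":0},{"ax":0,"ay":0,"az":-84,"dx":-23.1,"dy":69,"dz":0,"fingers":0}]'
python3 plan.py "[-10.5,-21]" "[27,47]"
```

```text
clock: 22.25
tool_pos: [0.5956, -0.0597, 0.1229]
orientation: [-179.9, 0.0, -91.8]
force: [0.7, 0.3, -0.9]
opening: 0.0003
clock 22.25 c [27.2 47.3] theta -1.8 z 0.1229 j6 -14.8 F [ 0.7  0.3 -0.9] M [ 0.12  0.01 -0.  ]
-10.5 [-7.9  6. ]
-21 [-14.8  13.1]
```

```bash
python3 -m inch '[{"ax":0,"ay":0,"az":-10.5,"dx":-8,"dy":6,"dz":0,"fingers":0},{"ax":0,"ay":0,"az":-21,"dx":-15,"dy":12.5,"dz":0,"fingers":0},{"ax":0,"ay":0,"az":-21,"dx":-15,"dy":12.5,"dz":25,"fingers":0},{"ax":0,"ay":0,"az":-21,"dx":-15,"dy":12.5,"dz":50,"fingers":0},{"ax":0,"ay":0,"az":-21,"dx":-15,"dy":12.5,"dz":52,"fingers":0}]'
python3 look.py wrist 14;python3 plan.py "[4,8]" "[14,47.5]"
```

```text
clock: 22.88
tool_pos: [0.5824, -0.0447, 0.0691]
orientation: [179.9, 0.0, -71.2]
force: [0.2, 0.5, -0.1]
opening: 0.0005
22.925 [ 0.5831 -0.0447  0.0699] [ 1.7996e+02 -1.0000e-02 -7.1260e+01] [ 0.3 -0.1  0.3] 4.0
clock 22.93 c [27.1 46.8] theta 18.7 z 0.0699 j6 4.0 F [ 0.3 -0.1  0.3] M [ 0.06 -0.09  0.  ]
4 [16.5 -1.6]
8 [19.9 -2.2]
```

View pics/wrist14.png

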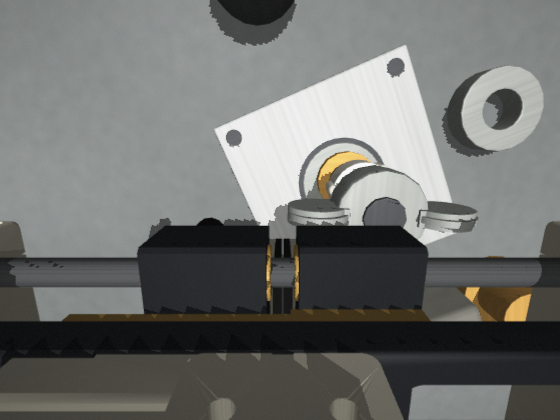

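```bash
python3 -m inch '[{"ax":0,"ay":0,"az":2,"dx":8,"dy":-0.8,"dz":-2,"fingers":0},{"ax":0,"ay":0,"az":4,"dx":16.5,"dy":-1.6,"dz":-3,"fingers":0},{"ax":0,"ay":0,"az":8,"dx":19.9,"dy":-2.2,"dz":-3,"fingers":0}]'; python3 plan.py "[4,8]" "[14,47.5]"
```

```text
clock: 23.3
tool_pos: [0.5927, -0.0631, 0.0738]
orientation: [-179.9, 0.0, -79.6]
force: [0.3, 3.2, 0.9]
opening: 0.0005
clock 23.3 c [13.7 48.5] theta 10.4 z 0.0738 j6 -2.2 F [0.3 3.2 0.9] M [ 0.93 -0.01 -0.02]
4 [3.1 0.1]
8 [ 6.5 -0.5]
```

```bash
python3 -m inch '[{"ax":0,"ay":0,"az":4,"dx":3.2,"dy":0,"dz":0,"fingers":0},{"ax":0,"ay":0,"az":8,"dx":6.6,"dy":-0.5,"dz":0,"fingers":0}]'; python3 plan.py "[4,8]" "[14,47.5]"
python3 -m inch '[{"ax":0,"ay":0,"az":4,"dx":3.3,"dy":-0.9,"dz":0,"fingers":0},{"ax":0,"ay":0,"az":8,"dx":6.7,"dy":-1.5,"dz":0,"fingers":0}]'; python3 plan.py "[4,8]" "[14,47.5]"
```

```text
clock: 23.55
tool_pos: [0.595, -0.0691, 0.0739]
orientation: [-179.8, 0.0, -87.6]
force: [2.4, 2.5, -0.7]
opening: 0.0005
clock 23.55 c [14.2 48.1] theta 2.4 z 0.0739 j6 -9.6 F [ 2.4  2.5 -0.7] M [ 1.08 -0.79 -0.01]
4 [ 3.6 -0.2]
8 [ 7.  -0.9]
clock: 23.8
tool_pos: [0.5967, -0.0758, 0.0738]
orientation: [-179.8, 0.1, -95.6]
force: [1.5, 2.8, -0.3]
opening: 0.0002
clock 23.8 c [14.3 48.1] theta -5.6 z 0.0738 j6 -16.9 F [ 1.5  2.8 -0.3] M [ 0.96 -0.8  -0.03]
4 [ 3.7 -0.3]
8 [ 7.1 -0.9]
```

```bash
python3 -m inch '[{"ax":0,"ay":0,"az":4,"dx":3.7,"dy":-0.4,"dz":0,"fingers":0},{"ax":0,"ay":0,"az":8,"dx":7,"dy":-0.9,"dz":0,"fingers":0}]'; python3 plan.py 
python3 -m inch '[{"ax":0,"ay":0,"az":4,"dx":3.3,"dy":-0.6,"dz":0,"fingers":0},{"ax":0,"ay":0,"az":8,"dx":6.7,"dy":-1,"dz":0,"fingers":0}]'; python3 plan.py "[4,8]" "[14,47.5]"
```

```text
clock: 24.05
tool_pos: [0.5972, -0.0829, 0.0739]
orientation: [-179.8, 0.1, -103.6]
force: [3.0, 2.2, -0.4]
opening: 0.0005
clock 24.05 c [14.1 47.7] theta -13.6 z 0.0739 j6 -24.2 F [ 3.   2.2 -0.4] M [ 0.86 -1.09  0.05]
clock: 24.3
tool_pos: [0.5967, -0.0898, 0.0739]
orientation: [-179.8, 0.1, -111.6]
force: [2.8, 1.5, -1.4]
opening: 0.0007
clock 24.3 c [14.  47.3] theta -21.6 z 0.0739 j6 -31.5 F [ 2.8  1.5 -1.4] M [ 0.74 -1.13 -0.05]
4 [ 3.4 -1. ]
8 [ 6.8 -1.6]
```

```bash
python3 -m inch '[{"ax":0,"ay":0,"az":4,"dx":3.4,"dy":-1.2,"dz":0,"fingers":0},{"ax":0,"ay":0,"az":8,"dx":6.8,"dy":-1.9,"dz":0,"fingers":0}]'; python3 plan.py 
python3 -m inch '[{"ax":0,"ay":0,"az":4,"dx":3.3,"dy":-0.9,"dz":0,"fingers":0},{"ax":0,"ay":0,"az":8,"dx":6.7,"dy":-1.5,"dz":0,"fingers":0}]'; python3 plan.py "[4,8]" "[13.7,47.7]"
```

```text
clock: 24.55
tool_pos: [0.5956, -0.0968, 0.0738]
orientation: [-179.9, 0.1, -119.6]
force: [1.9, 2.1, -1.1]
opening: 0.0001
clock 24.55 c [13.8 47.5] theta -29.6 z 0.0738 j6 -38.9 F [ 1.9  2.1 -1.1] M [ 0.71 -0.8  -0.06]
clock: 24.8
tool_pos: [0.5934, -0.1034, 0.0737]
orientation: [-179.9, 0.1, -127.6]
force: [1.5, 1.2, -1.9]
opening: 0.0002
clock 24.8 c [13.7 47.4] theta -37.6 z 0.0737 j6 -46.2 F [ 1.5  1.2 -1.9] M [ 0.71 -0.84  0.02]
4 [ 3.4 -1.1]
8 [ 6.8 -1.7]
```

```bash
python3 -m inch '[{"ax":0,"ay":0,"az":4,"dx":3.4,"dy":-1.1,"dz":0,"fingers":0},{"ax":0,"ay":0,"az":8,"dx":6.8,"dy":-1.7,"dz":0,"fingers":0}]'; python3 plan.py 
python3 -m inch '[{"ax":0,"ay":0,"az":4,"dx":3.4,"dy":-0.9,"dz":0,"fingers":0},{"ax":0,"ay":0,"az":8,"dx":6.8,"dy":-1.5,"dz":0,"fingers":0}]'; python3 plan.py "[4,8]" "[13.7,47.7]"
```

```text
clock: 25.05
tool_pos: [0.5904, -0.1099, 0.0736]
orientation: [-179.9, 0.1, -135.6]
force: [1.1, 2.4, -1.3]
opening: 0.0004
clock 25.05 c [13.5 47.5] theta -45.6 z 0.0736 j6 -53.6 F [ 1.1  2.4 -1.3] M [ 0.87 -0.65 -0.04]
clock: 25.3
tool_pos: [0.5865, -0.1157, 0.0735]
orientation: [-180.0, 0.1, -143.6]
force: [2.5, 1.2, -2.1]
opening: 0.0005
clock 25.3 c [13.4 47.5] theta -53.6 z 0.0735 j6 -61.1 F [ 2.5  1.2 -2.1] M [ 0.9  -0.57 -0.04]
4 [ 3.1 -1.1]
8 [ 6.5 -1.7]
```

```bash
python3 -m inch '[{"ax":0,"ay":0,"az":4,"dx":3.4,"dy":-1.1,"dz":0,"fingers":0},{"ax":0,"ay":0,"az":8,"dx":6.8,"dy":-1.7,"dz":0,"fingers":0}]'; python3 plan.py 
python3 -m inch '[{"ax":0,"ay":0,"az":4,"dx":3.4,"dy":-0.9,"dz":0,"fingers":0},{"ax":0,"ay":0,"az":8,"dx":6.8,"dy":-1.5,"dz":0,"fingers":0}]'; python3 plan.py "[4,8]" "[13.7,47.7]"
```

```text
clock: 25.55
tool_pos: [0.5821, -0.1211, 0.0735]
orientation: [-180.0, 0.1, -151.6]
force: [0.9, 1.0, -0.9]
opening: 0.0005
clock 25.55 c [13.4 47.8] theta -61.6 z 0.0735 j6 -68.6 F [ 0.9  1.  -0.9] M [ 0.9  -0.59 -0.11]
clock: 25.8
tool_pos: [0.5769, -0.1256, 0.0736]
orientation: [-180.0, 0.1, -159.6]
force: [2.2, 2.1, -0.4]
opening: -0.0
clock 25.8 c [13.5 48. ] theta -69.6 z 0.0736 j6 -76.2 F [ 2.2  2.1 -0.4] M [ 0.83 -0.74 -0.05]
4 [ 3.2 -0.6]
8 [ 6.6 -1.2]
```

```bash
python3 -m inch '[{"ax":0,"ay":0,"az":4,"dx":3.3,"dy":-0.6,"dz":0,"fingers":0},{"ax":0,"ay":0,"az":8,"dx":6.7,"dy":-1.2,"dz":0,"fingers":0}]'; python3 plan.py 
python3 -m inch '[{"ax":0,"ay":0,"az":4,"dx":3.4,"dy":-0.9,"dz":0,"fingers":0},{"ax":0,"ay":0,"az":8,"dx":6.8,"dy":-1.4,"dz":0,"fingers":0}]'; python3 plan.py "[4,8]" "[13.7,47.7]"
```

```text
clock: 26.05
tool_pos: [0.5712, -0.1292, 0.0736]
orientation: [-180.0, 0.2, -167.6]
force: [2.1, 0.7, -1.8]
opening: 0.0005
clock 26.05 c [13.7 47.9] theta -77.6 z 0.0736 j6 -83.9 F [ 2.1  0.7 -1.8] M [ 0.55 -0.93 -0.02]
clock: 26.3
tool_pos: [0.5649, -0.1321, 0.0737]
orientation: [180.0, 0.2, -175.6]
force: [1.5, 1.3, -2.6]
opening: 0.0003
clock 26.3 c [13.8 47.9] theta -85.6 z 0.0737 j6 -91.7 F [ 1.5  1.3 -2.6] M [ 0.37 -1.01 -0.07]
4 [ 3.4 -0.6]
8 [ 6.9 -1.2]
```

```bash
python3 -m inch '[{"ax":0,"ay":0,"az":4,"dx":3.4,"dy":-0.7,"dz":0,"fingers":0},{"ax":0,"ay":0,"az":8,"dx":6.8,"dy":-1.3,"dz":0,"fingers":0}]'; python3 plan.py 
python3 -m inch '[{"ax":0,"ay":0,"az":4,"dx":3.4,"dy":-0.9,"dz":0,"fingers":0},{"ax":0,"ay":0,"az":8,"dx":6.8,"dy":-1.4,"dz":0,"fingers":0}]'; python3 plan.py "[4,8]" "[13.7,47.7]"
```

```text
clock: 26.55
tool_pos: [0.5583, -0.1341, 0.0737]
orientation: [180.0, 0.2, 176.4]
force: [2.6, -0.1, -0.8]
opening: 0.0006
clock 26.55 c [13.8 48. ] theta -93.6 z 0.0737 j6 -99.6 F [ 2.6 -0.1 -0.8] M [ 0.1  -1.07 -0.05]
clock: 26.8
tool_pos: [0.5514, -0.1352, 0.0737]
orientation: [180.0, 0.2, 168.4]
force: [2.1, -0.1, -2.2]
opening: 0.0005
clock 26.8 c [13.8 48. ] theta -101.6 z 0.0737 j6 -107.6 F [ 2.1 -0.1 -2.2] M [-0.13 -1.04 -0.06]
4 [ 3.5 -0.5]
8 [ 6.9 -1.1]
```

```bash
python3 -m inch '[{"ax":0,"ay":0,"az":4,"dx":3.4,"dy":-0.7,"dz":0,"fingers":0},{"ax":0,"ay":0,"az":8,"dx":6.8,"dy":-1.3,"dz":0,"fingers":0}]'; python3 plan.py 
python3 -m inch '[{"ax":0,"ay":0,"az":4,"dx":3.4,"dy":-0.9,"dz":0,"fingers":0},{"ax":0,"ay":0,"az":8,"dx":6.8,"dy":-1.4,"dz":0,"fingers":0}]'; python3 plan.py "[4,8]" "[13.7,47.7]"
```

```text
clock: 27.05
tool_pos: [0.5444, -0.1352, 0.0737]
orientation: [180.0, 0.1, 160.4]
force: [2.0, -0.7, -1.9]
opening: 0.0003
clock 27.05 c [13.8 48. ] theta -109.6 z 0.0737 j6 -115.7 F [ 2.  -0.7 -1.9] M [-0.36 -1.05 -0.02]
clock: 27.3
tool_pos: [0.5375, -0.1343, 0.0736]
orientation: [179.9, 0.1, 152.4]
force: [2.9, -1.7, -3.4]
opening: 0.0008
clock 27.3 c [13.8 48. ] theta -117.6 z 0.0736 j6 -123.8 F [ 2.9 -1.7 -3.4] M [-0.52 -0.99 -0.05]
4 [ 3.4 -0.5]
8 [ 6.8 -1.1]
```

```bash
python3 -m inch '[{"ax":0,"ay":0,"az":4,"dx":3.4,"dy":-0.7,"dz":0,"fingers":0},{"ax":0,"ay":0,"az":8,"dx":6.8,"dy":-1.3,"dz":0,"fingers":0}]'; python3 plan.py 
python3 -m inch '[{"ax":0,"ay":0,"az":4,"dx":3.4,"dy":-0.9,"dz":0,"fingers":0},{"ax":0,"ay":0,"az":8,"dx":6.8,"dy":-1.4,"dz":0,"fingers":0}]'; python3 plan.py "[4,8]" "[13.7,47.7]"
```

```text
clock: 27.55
tool_pos: [0.5307, -0.1325, 0.0736]
orientation: [179.9, 0.1, 144.4]
force: [1.8, -2.2, -3.1]
opening: 0.0007
clock 27.55 c [13.7 48.1] theta -125.6 z 0.0736 j6 -132.1 F [ 1.8 -2.2 -3.1] M [-0.75 -0.94 -0.05]
clock: 27.8
tool_pos: [0.5243, -0.1297, 0.0736]
orientation: [179.9, 0.1, 136.4]
force: [3.4, -2.3, -2.2]
opening: 0.0004
clock 27.8 c [13.7 48.1] theta -133.6 z 0.0736 j6 -140.5 F [ 3.4 -2.3 -2.2] M [-0.97 -0.9  -0.05]
4 [ 3.4 -0.4]
8 [ 6.8 -1. ]
```

```bash
python3 -m inch '[{"ax":0,"ay":0,"az":4,"dx":3.4,"dy":-0.6,"dz":0,"fingers":0},{"ax":0,"ay":0,"az":8,"dx":6.8,"dy":-1.2,"dz":0,"fingers":0}]'; python3 plan.py "[4,8]" "[13.7,47.7]"
```

```text
clock: 28.05
tool_pos: [0.5187, -0.1262, 0.0737]
orientation: [179.9, 0.1, 128.4]
force: [4.8, -9.0, -4.1]
opening: 0.0005
clock 28.05 c [14.1 47.9] theta -141.6 z 0.0737 j6 -149.1 F [ 4.8 -9.  -4.1] M [-3.24 -2.19 -0.07]
4 [ 3.8 -0.6]
8 [ 7.2 -1.2]
```

```bash
python3 -m inch '[{"ax":0,"ay":0,"az":4,"dx":3.6,"dy":-0.7,"dz":0,"fingers":0}]'; python3 plan.py "[4,8]" "[13.7,47.7]"
```

```text
clock: 28.18
tool_pos: [0.5173, -0.1249, 0.0741]
orientation: [179.9, 0.3, 124.5]
force: [9.5, -18.4, -8.6]
opening: 0.0004
clock 28.18 c [15.5 47.2] theta -145.5 z 0.0741 j6 -153.4 F [  9.5 -18.4  -8.6] M [-6.78 -3.81 -0.19]
4 [ 5.2 -1.3]
8 [ 8.6 -1.9]
```

```bash
python3 look.py wrist 15; python3 -m inch '[{"ax":0,"ay":0,"az":0,"dx":3,"dy":-1,"dz":0,"fingers":0},{"ax":0,"ay":0,"az":0,"dx":3,"dy":-1,"dz":0,"fingers":0}]'; python3 plan.py; python3 look.py wrist 16
python3 - <<'E'
from h import *
a=[pickle.load(open(f,"rb")) for f in ("wrist15.pkl","wrist16.pkl")]
im=np.vstack([cv2.resize(x["s"]["image"][130:270,260:500],None,fx=2.1,fy=2.1,interpolation=3) for x in a]); cv2.imwrite("pics/cmp16.png",im[:,:,::-1])
E
```

```text
28.225 [ 0.5174 -0.1251  0.0742] [179.84   0.31 124.27] [ 10.2 -16.5 -10.2] -153.6
clock: 28.48
tool_pos: [0.517, -0.1242, 0.0743]
orientation: [179.7, 0.5, 124.6]
force: [16.4, -22.5, -14.9]
opening: 0.0003
clock 28.48 c [14.6 47.2] theta -145.4 z 0.0743 j6 -153.5 F [ 16.4 -22.5 -14.9] M [-8.46 -5.8  -0.28]
28.525 [ 0.517  -0.1242  0.0743] [179.75   0.45 124.61] [ 16.2 -21.7 -14.7] -153.5
```

View pics/cmp16.png

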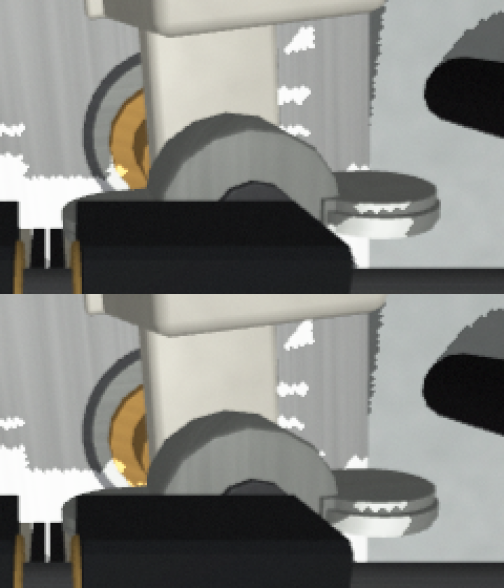

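```bash
python3 -m inch '[{"ax":0,"ay":0,"az":0,"dx":-8,"dy":0,"dz":0,"fingers":0},{"ax":0,"ay":0,"az":0,"dx":-20,"dy":-1,"dz":0,"fingers":0},{"ax":0,"ay":0,"az":0,"dx":-20,"dy":-1,"dz":-30,"fingers":0},{"ax":0,"ay":0,"az":0,"dx":-20,"dy":-1,"dz":-80,"fingers":0},{"ax":0,"ay":0,"az":0,"dx":-20,"dy":-1,"dz":-130,"fingers":0},{"ax":0,"ay":0,"az":0,"dx":-20,"dy":-1,"dz":-150,"fingers":0}]'; python3 look.py wrist 17; python3 look.py scene 17;  python3 look.py top 17
```

```text
clock: 29.28
tool_pos: [0.5241, -0.1384, 0.2267]
orientation: [179.8, 0.2, 124.6]
force: [-0.5, -0.2, -0.4]
opening: 0.0005
29.325 [ 0.5247 -0.1385  0.2283] [179.68   0.25 124.63] [ 0.7 -0.8  2.6] -151.4
29.375 [ 0.5243 -0.1383  0.2262] [179.73   0.18 124.61] [ 0.4 -0.4 -0.2] -151.4
29.425 [ 0.5233 -0.1381  0.2242] [1.7985e+02 7.0000e-02 1.2461e+02] [ 0.7  0.1 -0.7] -151.4
```

View pics/wrist17.png

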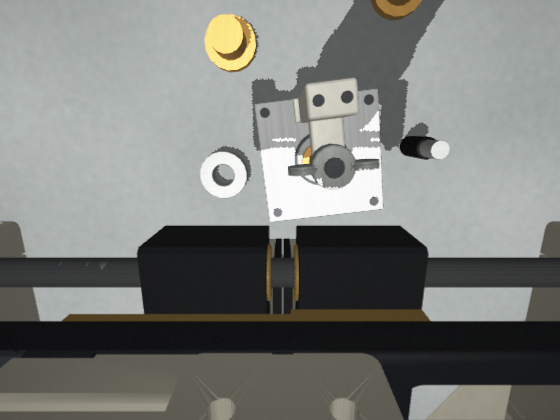

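View pics/scene17.png

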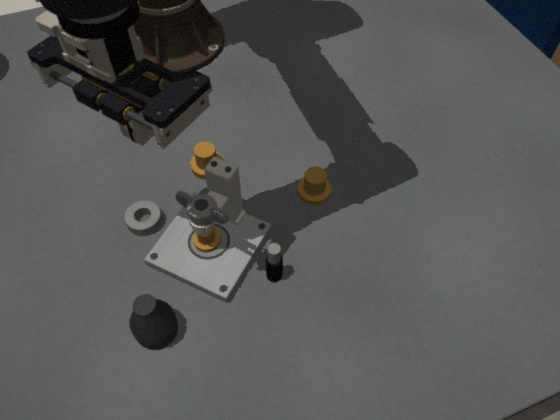

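```bash
python3 - <<'E'
from h import *
W,S,T=[pickle.load(open(f"{n}17.pkl","rb")) for n in ("wrist","scene","top")]
D=pickle.load(open("d1.pkl","rb"))
s=W["s"]
a,b=onz(s,(289,170),.12),onz(s,(379,163),.12); d=a-b; print("wing ang",np.degrees(np.arctan2(d[1],d[0])),((a+b)/2).round(4))
im=np.hstack([cv2.resize(x["image"][180:255,165:260],None,fx=4,fy=4,interpolation=3) for x in (D["scene"],S["s"])]); cv2.imwrite("pics/fin.png",im[:,:,::-1])
# bystander shift by template match scene/top
for n,N,pts in (("scene",S,{"lens":(155,322),"ring":(143,217),"plug":(274,262),"bush":(206,241)}),("top",T,{"lens":(388,155),"ring":(370,262),"plug":(284,161)})):
    g0,g1=[cv2.cvtColor(x["image"],cv2.COLOR_RGB2GRAY) for x in (D[n],N["s"])]
    for k,(x,y) in pts.items():
        h=9 if k=="bush" else 22; r=cv2.matchTemplate(g1[y-h-8:y+h+9,x-h-8:x+h+9],g0[y-h:y+h+1,x-h:x+h+1],cv2.TM_CCOEFF_NORMED); _,m,_,l=cv2.minMaxLoc(r); print(n,k,l[0]-8,l[1]-8,round(m,2))
E
```

```text
wing ang -140.92933583894364 [ 0.5469 -0.0848  0.12  ]
scene lens 0 0 0.98
scene ring 0 0 1.0
scene plug 0 0 0.88
scene bush 0 0 0.93
top lens 8 -2 0.02
top ring -5 -8 0.06
top plug 5 -3 0.27
```

View pics/fin.png

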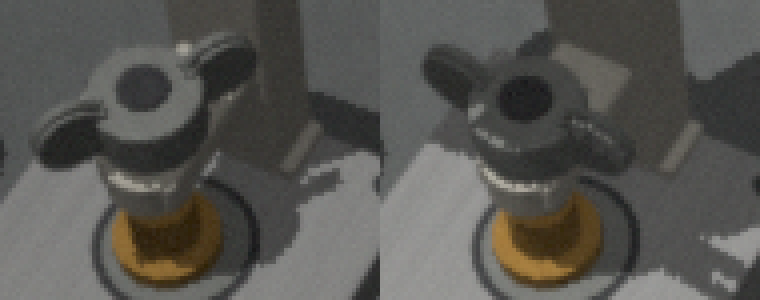

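```bash
python3 -m inch '[{"ax":0,"ay":0,"az":0,"dx":0,"dy":0,"dz":0,"fingers":0},{"ax":0,"ay":0,"az":0,"dx":0,"dy":0,"dz":0,"fingers":0}]'; python3 -c "
from plant import *
print(close_job())"
```

```text
clock: 29.68
tool_pos: [0.5221, -0.1379, 0.2217]
orientation: [-179.9, -0.1, 124.6]
force: [0.4, 0.2, 0.7]
opening: 0.0005
the job is handed in; nothing more can be done
None
```

I turned the wing screw about 600° clockwise until it would turn no further, backed the arm clear and handed the job in at 29.7 s. The job gives no verdict, so the checks below are my own.

**How it was turned:** I made four strokes with the shut fingertips, each against one side of one wing. A pass before those went over the wings and turned nothing: in the pictures the real fingertips sit about 33 mm behind the reported TCP. I lowered the tool by that much and carried on.

**Tightness:** At the end the side force rose from about 3 N to 28 N while the finger moved less than 1 mm. That is roughly 1 Nm, against a friction of 0.08 Nm. The previous stroke passed this same angle freely, so this is the stop and not the column. A 600° turn puts the starting value near 2.1 rad, within the stated 1 to 5.

**Last checks:**
- **Screw:** The final pictures show the wings at −141° and the screw visibly lower. The force of the foot on the bushing could not be measured and is inferred from the stop.
- **Bushing and bystanders:** Compared with the first scene picture, the bushing, lens, ring gauge and plug gauge show no shift in pixels. The same check from the top camera failed because the arm blocked its view.
- **Arm:** It ended clear above the clamp with the force reading near 0 N.

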